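# Pack the crusher spares box

### The job

Pack the crusher spares into the tilted box on the stand with the heaviest lowest: set the ribbed cast jaw plate gently down flat on the box floor (do not drop it), lay the light aluminium cover flat on top of it, then put the white retaining board over them and press it down until both sprung catches have snapped out over its ends. Do not disturb the timer, crucible and jar standing round the work.

Things in the scene. Friction and masses are not known exactly. Their poses are not given: they have to be found in the camera images.
- box: Open grey box on a black stand, both fixed, tilted 30 degrees: its mouth looks up and to the robot. Origin: centre of the inner floor. z: out of the mouth, square to the floor; y: along the box; x: up the slope, away from the robot. Parts go in along z, long side along y. Up to 39 mm over the floor the space is 66 (x) by 116 mm (y), between shoulders 39 mm high; above them 133 mm long.
- stand: The stand; origin on the table, 72 mm below the box's origin; z up. More on the box: the walls are 5 mm thick and stand 70 mm over its floor at the corners (end walls 47 mm); both long walls have a notch in the middle, 80 mm wide (y -40 to +40), down to the floor, so that fingers can straddle a part across x. Floor 76 mm wide, its lower edge 45 mm over the table. Latches reach out to y = +-104 mm.
- catch_left (a joint): Sprung bevelled steel bolt at the +y end of the box, over the shoulder. Value: how far it is pushed outwards (m), 0 = sprung fully in (the start), at most 0.012. Spring 0.25 N/mm, preload 0.7 N. A board pressed on both bevels along the box's -z, with 5 to 15 N in all, pushes the bolts out and they snap back over its ends.
- catch_right (a joint): The same bolt at the -y end of the box; value as catch_left.
- catch_left_tip (a point): Where the nose of the left bolt stands when sprung in: lower inner edge, box frame (0, 57, 50.5) mm. From here the bevel rises outwards, 30 degrees from the box's z, to y = 68, 69 mm over the floor.
- catch_right_tip (a point): The same point of the right bolt: box frame (0, -57, 50.5) mm.
- plate_mid (a point): Centre (half-way up, 12 mm over its underside) of the jaw plate: heavy dark steel casting, about 0.75 kg, 58 x 106 x 24 mm (its x, y, z), lying flat with five ribs along its length on top. Grip across x, at the middle. Goes in first.
- cover_mid (a point): Centre (8 mm over its underside) of the light hollow aluminium cover, 0.12 kg, 58 x 106 x 16 mm (its x, y, z), low raised panel and screw heads on top, cork gasket below, flat underneath. Grip across x, at the middle. Goes on the plate.
- board_mid (a point): Centre (4 mm over its underside) of the white plastic retaining board, 0.07 kg, 58 x 126 x 8 mm (its x, y, z), lying flat; two 20 mm finger holes at y = +-36 mm. Grip across x, at the middle. Set in, it first rests on the bevels, underside about 61 mm over the box floor; snapped home, about 40 mm. Press on its solid middle.
- plate: The jaw plate; origin at the centre of its underside.
- cover: The cover; origin at the centre of its underside.
- board: The retaining board; origin at the centre of its underside.
- timer: Bystander: countdown timer 62 x 40 x 17 mm lying beside the balance; origin under its centre.
- crucible: Bystander: white lidded crucible 48 mm wide and high, behind the balance, near the jar; origin under its centre.
- jar: Bystander: plastic jar with screw lid, 69 mm wide, 109 mm high, at the left edge of the table; origin under its centre.

How it is judged:
By the outcome, as a careful person would: the job done as asked, in the order asked, and still so for the second after the job is handed in, with the robot touching nothing.
It also fails if it takes over 72 s, if anything falls off the work surface, if the arm or the gripper's body presses on something with over 40 N, if the wrist force passes 120 N, or if a joint passes its speed limit or range.

### The arm

A 6-joint arm with a two-finger parallel gripper is mounted at the origin on a cart in front of the work surface, level with it; the furniture and walls round the work are solid. World frame = base frame: x ahead of the robot, y to its left, z up, the work surface at z = 0. Lengths are in m, angles in rad, forces in N, time in s.
With the tool pointing down it reaches from about 0.25 to 0.8 m from the base axis. Payload 8.5 kg.
Tool frame: the origin (TCP) lies midway between the tips of the shut fingers; the grasp point (between the pads) lies 19 mm behind it; x points along the fingers, z is the direction in which the jaws open and shut, and the axes are right-handed (so a half turn about x gives the same grasp; the last joint's range is limited). The gripper opens to 85 mm and grips with 20 to 120 N. Pads are 22 mm wide; open, the fingers measure 114 mm over their backs; the gripper's body (76 mm by 85 mm) begins 54 mm behind the grasp point. The pads swing forward as they close: fully open they stand 13 mm farther back than shut.
Start: joints at [1.305, 0.238, -0.013, 1.319, 0, 1.571], TCP at [0.138, 0.507, 0.231] pointing down, gripper open.
Joint ranges: [-2.66, 2.66], [-1.03, 1.9], [-1.14, 1.46], [-1.82, 2.27], [-1.45, 1.34], [-3.14, 3.14]. Speed limits (rad/s): [2.22, 2.22, 2.79, 3.14, 3.14, 3.14].

### API

Orientations are given as a 3x3 rotation matrix whose columns are the frame's x, y, z axes.
In Python, from workcell import ctrl gives the robot as it stands.
- The arm moves only by the tool servo_tool, never from a script. Its argument "increments" is text: rows parted by semicolons, each of 7 numbers parted by spaces: the shift along the tool's x, y, z in units of 30 mm (1.0 is 30 mm), then the turn, a rotation vector about the tool's x, y, z in units of 8 degrees (1.0 is 8 degrees), then the closure, from -1 (fully open) to 1 (shut). A call has 1 to 10 rows; each row shifts and turns the commanded pose from where the row before left it, along the tool's axes as they then stand; what a row does not reach is not made up. A row lasts 1/10 s, in which the tool goes at most 50 mm and 8.59 degrees, less where a joint would pass 70% of its speed; a pose out of reach is approached as far as the arm can. A call is refused whole if a number of a shift passes 1 or a number of a turn 1, either way. A call with a gripper value outside its range is refused whole. The fingers move at their own pace and stop on an object; the grip force is fixed at half the most. Time passes only in rows, so rows that do not move let the fingers close. It gives the time, the measured TCP pose, the force and the opening at its end, in the units of the state.
- ctrl.state(): the state, without advancing time (a new reading comes with each control period).
- ctrl.read_camera(name): name is "scene" or "top" or "wrist"; returns a dict with "img" (400x640x3 uint8, red, green, blue), "vertical_fov" (degrees; the focal length in pixels is half the picture's height over the tangent of half this angle, whatever the lens; pixels are square), "cx", "cy" (the principal point, pixels), "world_from_camera" (4x4, takes a point from camera to world coordinates); the wrist camera has in their place "T_tool_cam" (4x4, takes a point from camera to tool coordinates, whose origin is the TCP and whose axes are the tool frame's). Camera axes: x right, y down, z forward; pixel columns grow to the right and rows downward; lengths in m; the calibration is good to about 2 mm. A picture is of the moment at which its call begins: read the wrist's pose just before it. There is no depth.
- ctrl.finish_job(): hands the job in, once; it reports no verdict.
The state is a dict: "t": time; "joint_positions": joint angles; "qd": joint speeds; "tau": joint torques, N m; "tool_pos": TCP position; "tool_rot": TCP orientation; "ft_force": force on the tool from outside, world axes, zero at the start; "wrist_torque": the same for the moment, N m; "gripper_width": finger opening in m.
Only numpy, scipy, OpenCV 4.12 (cv2) and the standard library are available. Lean on these libraries where they do the work, as an engineer would, in place of code of your own. Each camera call takes 0.05 s, during which the arm holds its last target.

## Working session

There is one attempt and no reset: what is moved stays moved. The work goes in short steps, Python scripts to look and compute and a tool call to move; the robot and the scene stay as the last step left them, time stands still between calls to the robot, and variables do not carry over. Pictures are saved under pics/ and viewed, and the job is handed in when it is done.

Besides the shell and the picture viewer there is one more tool, called as name(argument=value, ...), one argument or row to a line, values as JSON. servo_tool: Moves the arm, as the interface text tells. Its arguments: {"type":"object","properties":{"increments":{"type":"string"}},"required":["increments"]}

```bash
ls; mkdir -p pics; python3 - <<'E'
from workcell import ctrl
import cv2,numpy as np
np.set_printoptions(precision=4,suppress=True)
s=ctrl.state();print(s)
for n in("scene","top","wrist"):
    c=ctrl.read_camera(n);cv2.imwrite(f"pics/{n}0.png",c["img"][:,:,::-1])
    print(n,{k:v for k,v in c.items() if k!="img"})
E
```

```text
pics
{'t': 0.0, 'joint_positions': array([ 1.305 ,  0.2388, -0.0143,  1.3192,  0.    ,  1.5708]), 'qd': array([ 0.0006,  0.0011,  0.0007,  0.0007, -0.0012, -0.001 ]), 'tau': array([ -0.0003, -53.8767,  34.644 ,   0.0182,  -0.0001,   0.    ]), 'tool_pos': array([0.1378, 0.5062, 0.2307]), 'tool_rot': array([[-0.0004, -0.9649,  0.2627],
       [-0.0014,  0.2627,  0.9649],
       [-1.    ,  0.    , -0.0014]]), 'ft_force': array([ 0.2064,  0.4406, -0.1133]), 'wrist_torque': array([-0.0147,  0.0325, -0.0016]), 'gripper_width': 0.0853043358701055}
scene {'vertical_fov': 52.7872392579006, 'cx': 317.82090059926685, 'cy': 197.02831766718091, 'world_from_camera': array([[ 0.5224, -0.6228,  0.5824,  0.0329],
       [-0.8526, -0.3931,  0.3443, -0.2986],
       [ 0.0145, -0.6765, -0.7363,  0.7468],
       [ 0.    ,  0.    ,  0.    ,  1.    ]])}
top {'vertical_fov': 57.063964110604665, 'cx': 318.2569307477513, 'cy': 200.64295775672272, 'world_from_camera': array([[ 0.0835, -0.9766,  0.1984,  0.3385],
       [-0.9965, -0.0817,  0.017 ,  0.0006],
       [-0.0004, -0.1992, -0.98  ,  1.074 ],
       [ 0.    ,  0.    ,  0.    ,  1.    ]])}
wrist {'vertical_fov': 61.938279167914956, 'cx': 320.50825555068974, 'cy': 196.70214891947302, 'T_tool_cam': array([[-0.0006, -0.2705,  0.9627, -0.1424],
       [-0.0003, -0.9627, -0.2705,  0.0689],
       [ 1.    , -0.0005,  0.0005,  0.0012],
       [ 0.    ,  0.    ,  0.    ,  1.    ]])}
```

View pics/scene0.png

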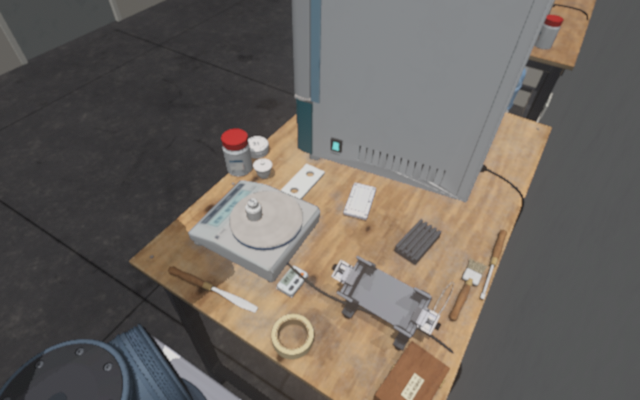

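View pics/top0.png

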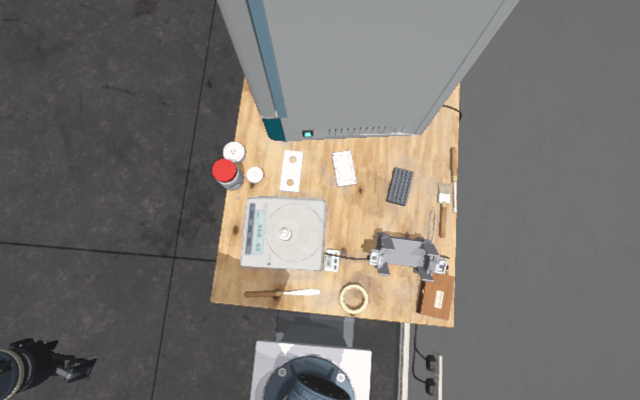

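View pics/wrist0.png

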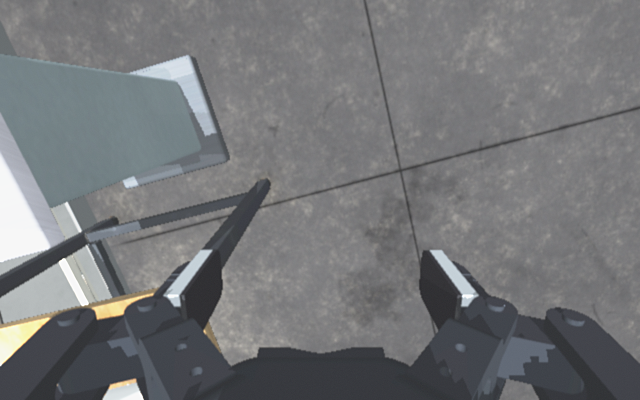

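```bash
cat > h.py <<'E'
import numpy as np,cv2
np.set_printoptions(precision=4,suppress=True)
def K(c):
    f=200/np.tan(np.radians(c["vertical_fov"])/2);return f,c["cx"],c["cy"]
def ray(c,u,v,T=None):
    T=c["world_from_camera"] if T is None else T
    f,cx,cy=K(c);d=T[:3,:3]@np.array([(u-cx)/f,(v-cy)/f,1]);return T[:3,3],d
def onz(c,u,v,z,T=None):
    o,d=ray(c,u,v,T);return o+d*(z-o[2])/d[2]
def proj(c,P,T=None):
    T=c["world_from_camera"] if T is None else T
    f,cx,cy=K(c);p=T[:3,:3].T@(np.asarray(P)-T[:3,3]);return np.array([cx+f*p[0]/p[2],cy+f*p[1]/p[2]])
def tri(rays):
    A=np.zeros((3,3));b=np.zeros(3)
    for o,d in rays:
        d=d/np.linalg.norm(d);M=np.eye(3)-np.outer(d,d);A+=M;b+=M@o
    return np.linalg.solve(A,b)
def toolT(s):
    T=np.eye(4);T[:3,:3]=s["tool_rot"];T[:3,3]=s["tool_pos"];return T
E
python3 - <<'E'
import cv2
a=cv2.imread("pics/top0.png");b=cv2.imread("pics/scene0.png")
cv2.imwrite("pics/t1.png",cv2.resize(a[140:300,270:470],None,fx=4,fy=3.75,interpolation=cv2.INTER_CUBIC)[:600])
cv2.imwrite("pics/s1.png",cv2.resize(b[150:350,270:470],None,fx=3,fy=3,interpolation=cv2.INTER_CUBIC))
E
```

```text
(no output)
```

View pics/t1.png

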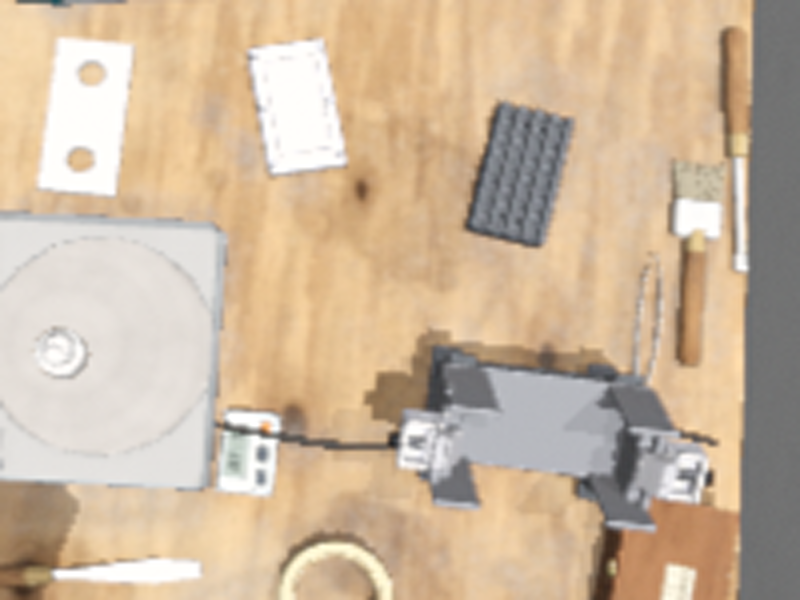

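View pics/s1.png

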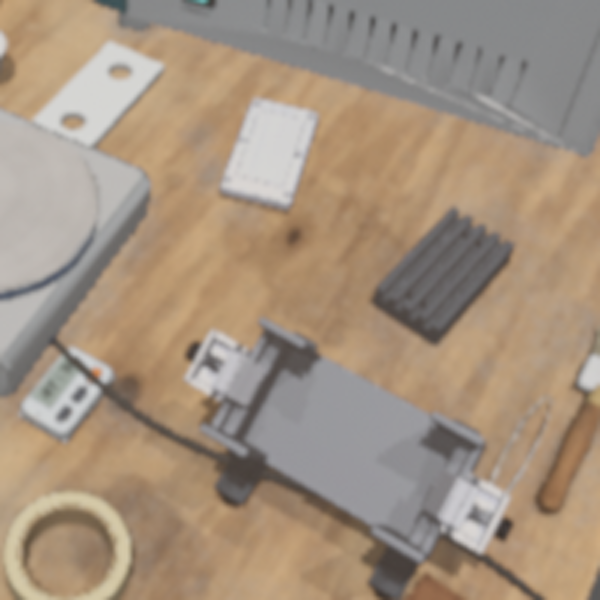

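```bash
cat > m.py <<'E'
from h import *
from workcell import ctrl
def rect(c,mask,z,T=None):
    """largest blob -> minAreaRect on the plane z: centre, yaw of long side, size"""
    n,l,st,ce=cv2.connectedComponentsWithStats(mask.astype(np.uint8))
    i=1+np.argmax(st[1:,4]);cs,_=cv2.findContours((l==i).astype(np.uint8),cv2.RETR_EXTERNAL,cv2.CHAIN_APPROX_NONE)
    p=max(cs,key=len)[:,0,:]
    W=np.array([onz(c,u,v,z,T)[:2] for u,v in p],np.float32)
    (x,y),(w,h),a=cv2.minAreaRect(W*1000)
    if w<h: a+=90;w,h=h,w
    a=(a+180)%180
    return np.array([x,y])/1000,a,(w,h),ce[i]
E
python3 - <<'E'
from m import *
c=ctrl.read_camera("top");im=c["img"].astype(int)
hsv=cv2.cvtColor(c["img"],cv2.COLOR_RGB2HSV)
white=(hsv[...,1]<40)&(hsv[...,2]>200)
dark=(hsv[...,2]<140)&(hsv[...,1]<90)
def roi(m,u0,u1,v0,v1):
    o=np.zeros_like(m);o[v0:v1,u0:u1]=m[v0:v1,u0:u1];return o
print("board",rect(c,roi(white,275,308,148,196),.008))
print("cover",rect(c,roi(white,325,362,145,192),.016))
print("plate",rect(c,roi(dark,380,420,160,210),.024))
# stuff corners
for n,u,v,z in[("timer",332,260,.017),("jar",228,168,.109),("balance r top",326,198,.05),("cabinet edge",420,135,0),("cab left",284,140,0)]:
    print(n,onz(c,u,v,z))
# box: latch & walls
for n,uv in [("floorUL",(382,238)),]:
    pass
E
```

```text
board (array([0.6395, 0.1086]), 178.85041046142578, (128.30389404296875, 59.54677963256836), array([290.9907, 170.7976]))
cover (array([ 0.659, -0.048]), 13.130739212036133, (105.20943450927734, 59.446250915527344), array([343.7951, 167.9818]))
plate (array([ 0.614 , -0.2142]), 169.07659149169922, (107.16218566894531, 57.617210388183594), array([398.8336, 186.6994]))
timer [ 0.3844 -0.0342  0.017 ]
jar [0.6038 0.2702 0.109 ]
balance r top [ 0.5553 -0.0029  0.05  ]
cabinet edge [ 0.7885 -0.2768  0.    ]
cab left [0.7372 0.1404 0.    ]
```

servo_tool(
  increments="0 -0.9 -0.8 0 0 0 -1;0 -0.9 -0.8 0 0 0 -1;0 -0.9 -0.8 0 0 0 -1;0 -0.9 -0.8 0 0 0 -1;0 -0.9 -0.8 0 0 0 -1;0 -0.9 -0.8 0 0 0 -1;0 -0.9 -0.8 0 0 0 -1;0 -0.9 -0.8 0 0 0 -1;0 -0.9 -0.8 0 0 0 -1;0 -0.9 -0.8 0 0 0 -1",
)

```text
t: 1.2
tool_pos: [0.3359, 0.2027, 0.2314]
tool_rot: [[0.0, -0.965, 0.263], [0.0, 0.263, 0.965], [-1.0, -0.0, 0.0]]
ft_force: [1.0, -0.3, 0.3]
gripper_width: 0.0855
```

servo_tool(
  increments="0 -0.9 -0.8 0 0 0 -0.65;0 -0.9 -0.8 0 0 0 -0.65;0 -0.9 -0.8 0 0 0 -0.65;0 -0.9 -0.8 0 0 0 -0.65;0 -0.9 -0.8 0 0 0 -0.65;0 -0.9 -0.8 0 0 0 -0.65;0 -0.9 -0.8 0 0 0 -0.65;0 -0.9 -0.8 0 0 0 -0.65;0 0 0 -0.54 0 0 -0.65;0 0 0 0 0 0 -0.65",
)

```text
t: 2.2
tool_pos: [0.4935, -0.0388, 0.2308]
tool_rot: [[-0.001, -0.982, 0.19], [0.0, 0.19, 0.982], [-1.0, 0.001, -0.0]]
ft_force: [0.2, 0.5, -0.2]
gripper_width: 0.0704
```

```bash
python3 - <<'E'
from m import *
s=ctrl.state();c=ctrl.read_camera("wrist");print(s["t"],s["joint_positions"],s["tool_pos"],s["tool_rot"],s["gripper_width"],s["ft_force"])
cv2.imwrite("pics/w1.png",c["img"][:,:,::-1])
E
```

```text
2.2 [-0.0785  0.1877 -0.0808  1.3033 -0.      0.1125] [ 0.4935 -0.0388  0.2308] [[-0.001  -0.9818  0.1899]
 [ 0.0001  0.1899  0.9818]
 [-1.      0.001  -0.0001]] 0.07040905793926679 [ 0.2042  0.5359 -0.2192]
```

View pics/w1.png

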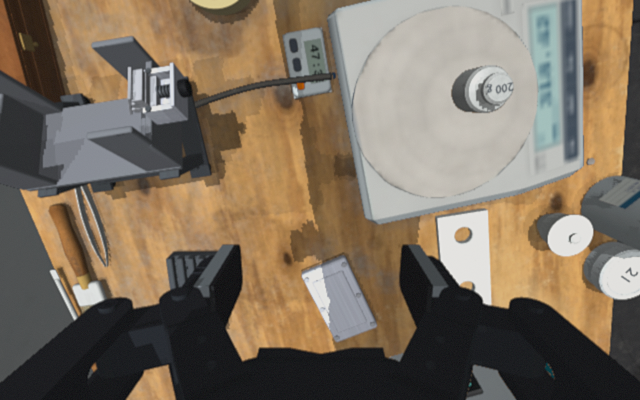

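servo_tool(
  increments="0 -0.84 -0.83 0 0 0 -0.65;0 -0.84 -0.83 0 0 0 -0.65;0 -0.84 -0.83 0 0 0 -0.65;0.3 -0.84 -0.83 0 0 0 -0.65;0.3 -0.84 -0.83 0 0 0 -0.65;0.4 -0.84 -0.83 0 0 0 -0.65;0 0 0 0 0 0 -0.36;0 0 0 0 0 0 -0.36;0 0 0 0 0 0 -0.36",
)

```text
t: 3.15
tool_pos: [0.6132, -0.2121, 0.2018]
tool_rot: [[0.0, -0.982, 0.189], [0.0, 0.189, 0.982], [-1.0, -0.0, 0.0]]
ft_force: [0.1, 0.2, -0.0]
gripper_width: 0.058
```

```bash
python3 - <<'E'
from m import *
s=ctrl.state();c=ctrl.read_camera("wrist");print(s["t"],s["joint_positions"],s["tool_pos"],s["tool_rot"],s["gripper_width"],s["ft_force"])
cv2.imwrite("pics/w2.png",c["img"][:,:,::-1])
E
```

```text
3.15 [-0.3331  0.4644  0.2511  1.3575  0.0001 -0.1428] [ 0.6132 -0.2121  0.2018] [[ 0.     -0.982   0.1891]
 [ 0.0001  0.1891  0.982 ]
 [-1.     -0.      0.0001]] 0.057965589395705334 [ 0.1418  0.1611 -0.0381]
```

View pics/w2.png

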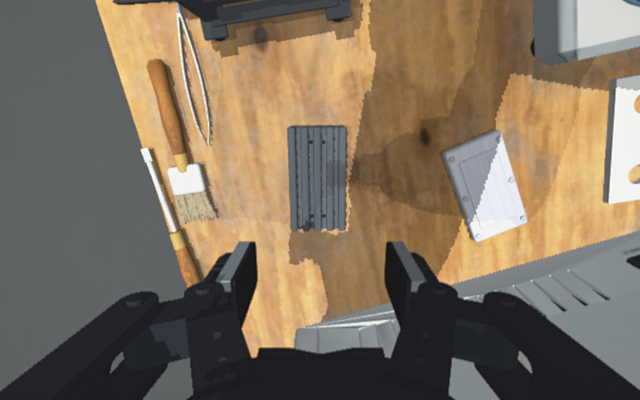

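```bash
cat >> m.py <<'E'
def wrist(name=None):
    s=ctrl.state();c=ctrl.read_camera("wrist")
    if name: cv2.imwrite(f"pics/{name}.png",c["img"][:,:,::-1])
    return s,c,toolT(s)@c["T_tool_cam"]
def roi(m,u0,u1,v0,v1):
    o=np.zeros_like(m);o[v0:v1,u0:u1]=m[v0:v1,u0:u1];return o
def rel(s,p):
    return s["tool_rot"].T@(np.asarray(p)-s["tool_pos"])/.03
E
python3 - <<'E'
from m import *
s,c,T=wrist()
hsv=cv2.cvtColor(c["img"],cv2.COLOR_RGB2HSV)
dark=(hsv[...,2]<125)&(hsv[...,1]<70)
m=roi(dark,270,365,110,240)
cv2.imwrite("pics/mask.png",m.astype(np.uint8)*255)
xy,a,wh,ce=rect(c,m,.022,T);print(xy,a,wh,ce)
print("tool rel",rel(s,[*xy,.002]), "yaw z",np.degrees(np.arctan2(s["tool_rot"][1,2],s["tool_rot"][0,2])))
E
```

```text
[ 0.6174 -0.2147] 169.18656158447266 (106.37482452392578, 56.32717514038086) [316.4862 177.0414]
tool rel [ 6.6701 -0.1468 -0.0601] yaw z 79.12446493405437
```

View pics/mask.png

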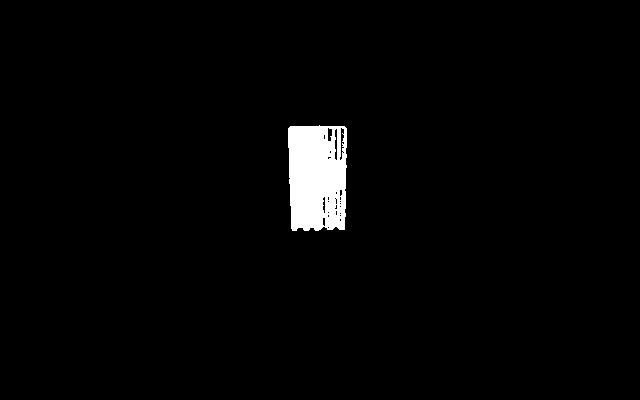

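servo_tool(
  increments="0.5 -0.13 -0.06 0 0 0 -0.75;1 0 0 0 0 0 -0.75;1 0 0 0 0 0 -0.75;1 0 0 0 0 0 -0.75;1 0 0 0 0 0 -0.75;1 0 0 0 0 0 -0.75;0.6 0 0 0 0 0 -0.75;0.4 0 0 0 0 0 -0.75;0.2 0 0 0 0 0 -0.75;0 0 0 0 0 0 -0.75",
)

```text
t: 4.25
tool_pos: [0.617, -0.2155, 0.0005]
tool_rot: [[-0.0, -0.982, 0.189], [-0.0, 0.189, 0.982], [-1.0, 0.0, -0.0]]
ft_force: [0.4, 0.0, -0.7]
gripper_width: 0.0745
```

servo_tool(
  increments="0 0 0 0 0 0 0.2;0 0 0 0 0 0 0.2;0 0 0 0 0 0 0.2;0 0 0 0 0 0 0.2;0 0 0 0 0 0 0.2",
)

```text
t: 4.75
tool_pos: [0.6178, -0.2162, 0.002]
tool_rot: [[0.002, -0.982, 0.189], [-0.001, 0.189, 0.982], [-1.0, -0.002, -0.0]]
ft_force: [-1.6, -0.3, 5.8]
gripper_width: 0.0564
```

servo_tool(
  increments="-0.3 0 0 0 0 0 0.2;-0.6 0 0 0 0 0 0.2;-1 0 0 0 0 0 0.2;-1 0 0 0 0 0 0.2;-1 0 0 0 0 0 0.2;-1 0 0 0 0 0 0.2;-1 0 0 0 0 0 0.2;-1 0 0 0 0 0 0.2;-0.3 0 0 0 0 0 0.2;0 0 0 0 0 0 0.2",
)

```text
t: 5.75
tool_pos: [0.6174, -0.2159, 0.2173]
tool_rot: [[0.002, -0.982, 0.189], [-0.001, 0.189, 0.982], [-1.0, -0.002, -0.0]]
ft_force: [1.1, 0.2, -7.6]
gripper_width: 0.0559
```

```bash
python3 - <<'E'
from m import *
s,c,T=wrist("w3");print(s["t"],s["joint_positions"],s["tool_pos"],s["gripper_width"],s["ft_force"],s["wrist_torque"])
E
```

```text
5.75 [-0.3364  0.4688  0.2975  1.3977 -0.0001 -0.146 ] [ 0.6174 -0.2159  0.2173] 0.0559180700882506 [ 1.1444  0.1901 -7.5995] [-0.025  -0.013  -0.0408]
```

View pics/w3.png

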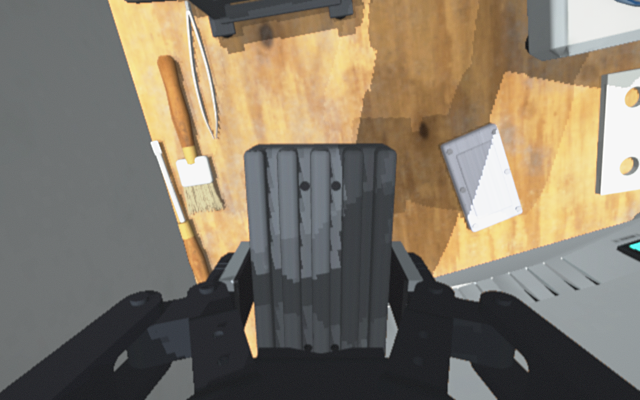

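```bash
python3 - <<'E'
import cv2
a=cv2.imread("pics/top0.png");b=cv2.imread("pics/scene0.png")
cv2.imwrite("pics/t2.png",cv2.resize(a[225:285,365:455],None,fx=8,fy=8,interpolation=cv2.INTER_CUBIC))
cv2.imwrite("pics/s2.png",cv2.resize(b[250:350,325:445],None,fx=6,fy=6,interpolation=cv2.INTER_CUBIC))
E
```

```text
(no output)
```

View pics/t2.png

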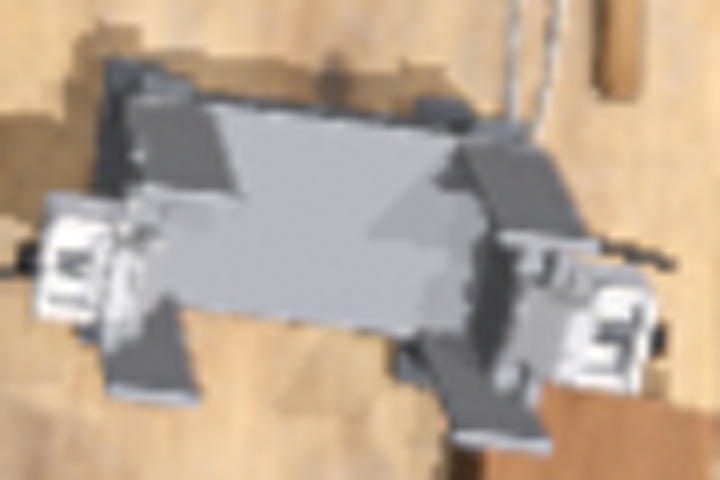

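View pics/s2.png

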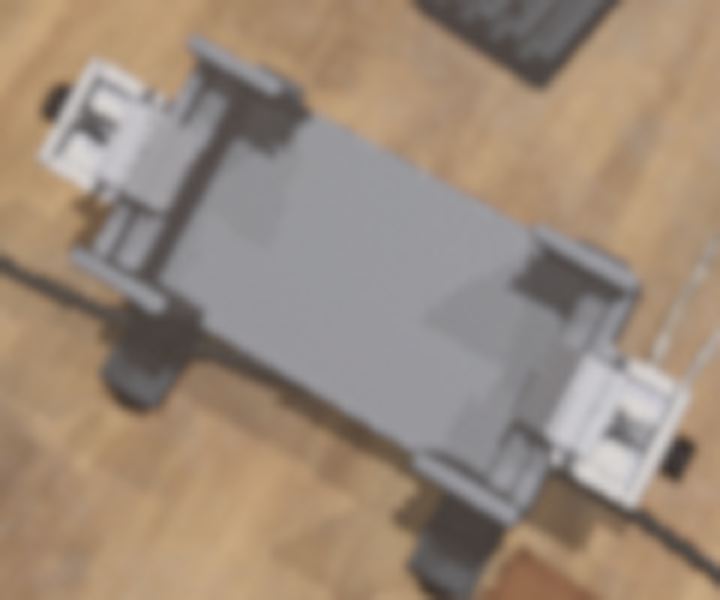

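```bash
cat >> m.py <<'E'
from scipy.spatial.transform import Rotation as R
def boxT(p):
    T=np.eye(4);T[:3,:3]=R.from_euler("ZY",[p[2],-30],degrees=True).as_matrix();T[:3,3]=[p[0],p[1],.072];return T
E
python3 - <<'E'
from m import *
from scipy.optimize import least_squares
t=ctrl.read_camera("top");s=ctrl.read_camera("scene")
B=np.array([[35.5,40,70],[35.5,-40,70],[-35.5,40,70],[-35.5,-40,70]])/1e3
tp=np.array([[240,193],[497,236],[198,397],[455,437]])/8+[365,225]-.5
sp=np.array([[278,90],[538,235],[160,302],[420,459]])/6+[325,250]-.5
for i in range(4): print(tri([ray(t,*tp[i]),ray(s,*sp[i])]))
print(boxT([0,0,0])[:3,:3])
def f(p):
    T=boxT(p);r=[]
    for b,u,v in zip(B,tp,sp):
        w=T[:3,:3]@b+T[:3,3];r+=[*(proj(t,w)-u),*(proj(s,w)-v)]
    return np.array(r)
r=least_squares(f,[.4,-.22,-5]);print(r.x,r.fun.reshape(4,4))
E
```

```text
[ 0.419  -0.1823  0.1496]
[ 0.4132 -0.2638  0.1502]
[ 0.3565 -0.1787  0.118 ]
[ 0.3513 -0.261   0.1192]
[[ 0.866 -0.    -0.5  ]
 [ 0.     1.    -0.   ]
 [ 0.5    0.     0.866]]
[ 0.4204 -0.2235 -3.1686] [[ 0.035   0.4897  1.0567  0.1569]
 [-0.0711 -0.4096 -0.4826 -0.5473]
 [ 0.1236 -0.0711  0.8045  0.9696]
 [-0.7682 -0.644  -1.105   0.1987]]
```

servo_tool(
  increments="-0.7 0.9 -0.3 0 0 0 0.2;-0.7 0.9 -0.3 0 0 0 0.2;0 0 0 0 0 0 0.2;0 0 0 0 0 0 0.2",
)

```text
t: 6.3
tool_pos: [0.56, -0.2233, 0.2577]
tool_rot: [[-0.001, -0.982, 0.19], [0.0, 0.19, 0.982], [-1.0, 0.001, 0.0]]
ft_force: [-0.0, -0.3, -8.3]
gripper_width: 0.0564
```

```bash
python3 - <<'E'
from m import *
s,c,T=wrist("w4");print(s["t"],s["joint_positions"],s["tool_pos"],s["gripper_width"],s["ft_force"])
import pickle;pickle.dump((s,c,T),open("w4.pkl","wb"))
t=boxT([.4204,-.2235,-3.2])
for b in [[35.5,40,70],[35.5,-40,70],[-35.5,40,70],[-35.5,-40,70]]:
    print(b,proj(c,t[:3,:3]@(np.array(b)/1e3)+t[:3,3],T))
E
```

```text
6.3 [-0.3795  0.3701  0.2429  1.4443  0.     -0.1884] [ 0.56   -0.2233  0.2577] 0.056355459457999565 [-0.029  -0.2732 -8.3441]
[35.5, 40, 70] [337.2159 -19.6858]
[35.5, -40, 70] [218.171  -1.268]
[-35.5, 40, 70] [324.2474 -99.3997]
[-35.5, -40, 70] [214.1501 -81.3933]
```

View pics/w4.png

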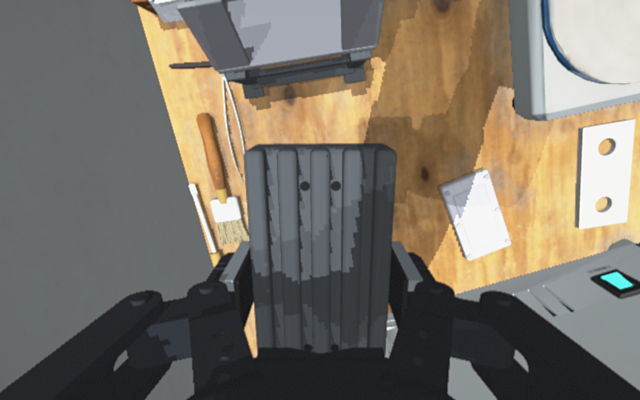

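servo_tool(
  increments="-0.5 0.9 -0.16 0 0 0 0.2;-0.5 0.9 -0.16 0 0 0 0.2;-0.5 0.9 -0.16 0 0 0 0.2;-0.5 0.7 -0.16 0 0 0 0.2;0 0 0 0 0 0 0.2;0 0 0 0 0 0 0.2",
)

```text
t: 6.95
tool_pos: [0.4572, -0.2228, 0.3176]
tool_rot: [[-0.0, -0.982, 0.189], [0.0, 0.189, 0.982], [-1.0, 0.0, 0.0]]
ft_force: [0.5, 0.4, -9.0]
gripper_width: 0.056
```

```bash
python3 - <<'E'
from m import *
s,c,T=wrist("w5");print(s["t"],s["joint_positions"],s["tool_pos"],s["gripper_width"],s["ft_force"])
import pickle;pickle.dump((s,c,T),open("w5.pkl","wb"))
t=boxT([.4204,-.2235,-3.2])
for b in [[35.5,40,70],[35.5,-40,70],[-35.5,40,70],[-35.5,-40,70]]:
    print(b,proj(c,t[:3,:3]@(np.array(b)/1e3)+t[:3,3],T))
cv2.imwrite("pics/w5c.png",cv2.resize(c["img"][0:200,130:390,::-1],None,fx=3,fy=3))
E
```

```text
6.95 [-0.4536  0.1965  0.1505  1.525   0.0001 -0.263 ] [ 0.4572 -0.2228  0.3176] 0.05598882940369826 [ 0.4942  0.3706 -9.0416]
[35.5, 40, 70] [353.3989 129.4361]
[35.5, -40, 70] [267.1136 141.3262]
[-35.5, 40, 70] [342.9965  62.5113]
[-35.5, -40, 70] [261.501   74.3407]
```

View pics/w5c.png

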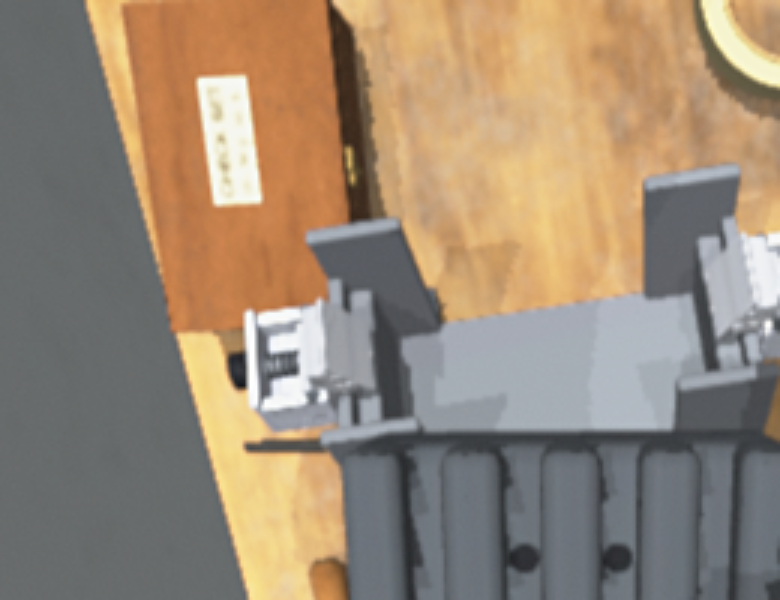

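```bash
cat > fit.py <<'E'
from m import *
import pickle
from scipy.optimize import least_squares
s,c,T=pickle.load(open("w5.pkl","rb"))
t=ctrl.read_camera("top");sc=ctrl.read_camera("scene")
B=np.array([[35.5,40,70],[35.5,-40,70],[-35.5,40,70],[-35.5,-40,70]])/1e3
wp=np.array([[678,381],[418,426],[643,184],[399,226]])/3+[130,0]-.33
tp=np.array([[240,193],[497,236],[198,397],[455,437]])/8+[365,225]-.5
sp=np.array([[278,90],[538,235],[160,302],[420,459]])/6+[325,250]-.5
def f(p,use):
    Tb=boxT(p);r=[]
    for i,b in enumerate(B):
        w=Tb[:3,:3]@b+Tb[:3,3]
        if 't' in use: r+=[*(proj(t,w)-tp[i])]
        if 's' in use: r+=[*(proj(sc,w)-sp[i])]
        if 'w' in use: r+=[*(proj(c,w,T)-wp[i])]
    return np.array(r)
for use in("w","t","s","ts","tsw"):
    r=least_squares(f,[.42,-.22,-4],args=(use,));print(use,r.x,abs(r.fun).max(),r.fun if use=='w' else '')
E
python3 fit.py
```

```text
w [ 0.42   -0.2211 -1.7981] 0.7386309901189065 [ 0.0198  0.7386  0.641  -0.2143 -0.404  -0.2646 -0.291  -0.2929]
t [ 0.42   -0.2242 -3.6236] 0.710213180606786 
s [ 0.4207 -0.2231 -2.932 ] 1.0424761759477406 
ts [ 0.4204 -0.2235 -3.1686] 1.104986790019268 
tsw [ 0.4201 -0.2218 -2.1708] 1.2969266957429681
```

```bash
python3 - <<'E'
from m import *
import pickle
s,c,T=pickle.load(open("w5.pkl","rb"))
Tt=c["T_tool_cam"]
for u,v,x in[(320,147,-.020),(320,150,-.020),(306,186,-.018),(307,348,-.018),(336,186,-.018),(336,348,-.018),(248,160,-.02),(395,160,-.02)]:
    o,d=ray(c,u,v,Tt);print(u,v,o+d*(x-o[0])/d[0])
cv2.imwrite("pics/w5p.png",cv2.resize(c["img"][130:380,220:420,::-1],None,fx=3,fy=2.4))
E
```

```text
320 147 [-0.02    0.0533  0.001 ]
320 150 [-0.02    0.0522  0.001 ]
306 186 [-0.018   0.0381 -0.0043]
307 348 [-0.018  -0.036  -0.0048]
336 186 [-0.018   0.0381  0.0072]
336 348 [-0.018  -0.036   0.0081]
248 160 [-0.02    0.0485 -0.0256]
395 160 [-0.02    0.0485  0.0288]
```

View pics/w5p.png

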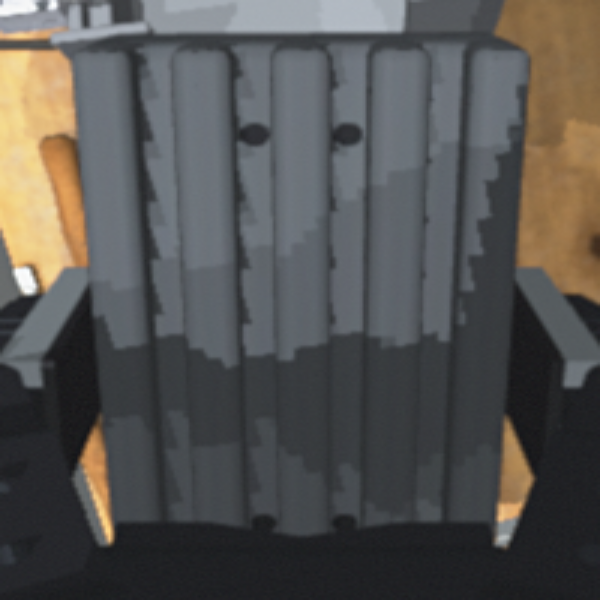

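servo_tool(
  increments="0 0 0 0.5 0 0 0.2;0 0 0 1 0 0 0.2;0 0 0 1 0 0 0.2;0 0 0 1 0 0 0.2;0 0 0 1 0 0 0.2;0 0 0 1 0 0 0.2;0 0 0 1 0 0 0.2;0 0 0 1 0 0 0.2;0 0 0 1 0 0 0.2;0 0 0 1 0 0 0.2",
)

```text
t: 8.1
tool_pos: [0.4574, -0.2226, 0.3172]
tool_rot: [[-0.002, -0.049, 0.999], [0.001, 0.999, 0.049], [-1.0, 0.001, -0.002]]
ft_force: [-0.3, 0.2, -7.5]
gripper_width: 0.0566
```

servo_tool(
  increments="0 0 0 0.66 0 0 0.2;0 0 -0.8 0 -0.5 0 0.2;0 0 -0.8 0 -0.75 0 0.2;0 0 -0.8 0 -0.9 0 0.2;0 0 -0.5 0 -0.9 0 0.2;0 0 0 0 -0.7 0 0.2;0 0 0 0 0 0 0.2",
)

```text
t: 8.8
tool_pos: [0.3681, -0.2183, 0.3059]
tool_rot: [[0.498, 0.041, 0.866], [-0.019, 0.999, -0.036], [-0.867, 0.002, 0.499]]
ft_force: [-0.5, -0.6, -8.0]
gripper_width: 0.0559
```

```bash
cat > go.py <<'E'
import sys
from m import *
# go.py bx by bz [x y yaw]: shift (units) and turn (units) from here to TCP at box (bx,by,bz) mm
def go(b,p=(.420,-.2228,-2.2)):
    s=ctrl.state();T=boxT(p);Rt=T[:3,:3]@np.array([[0,0,1],[0,1,0],[-1,0,0.]])
    tgt=T[:3,:3]@(np.array(b)/1e3)+T[:3,3]
    rv=np.degrees(R.from_matrix(s["tool_rot"].T@Rt).as_rotvec())/8
    now=T[:3,:3].T@(s["tool_pos"]-T[:3,3])*1e3
    print("t",s["t"],"q",s["joint_positions"],"pos",s["tool_pos"],"F",s["ft_force"],"w",s["gripper_width"])
    print("box pos",now,"shift",rel(s,tgt),"shift if turned first",Rt.T@(tgt-s["tool_pos"])/.03,"turn",rv,"tgt",tgt)
if __name__=="__main__":go([float(v) for v in sys.argv[1:4]])
E
python3 go.py 0 -1 130
```

```text
t 8.8 q [-0.7791 -0.2576 -0.4445  0.9825  0.3435  0.9035] pos [ 0.3681 -0.2183  0.3059] F [-0.4564 -0.5739 -8.0218] w 0.05588270603983705
box pos [ 71.9028   2.5495 228.5696] shift [ 3.2889 -0.1263 -2.3919] shift if turned first [ 3.2857 -0.1183 -2.3968] turn [-0.0207 -0.0099 -0.0024] tgt [ 0.355  -0.2213  0.1846]
```

servo_tool(
  increments="0.6 -0.03 -0.6 0 0 0 0.2;0.9 -0.03 -0.6 0 0 0 0.2;0.9 -0.03 -0.6 0 0 0 0.2;0.9 -0.03 -0.6 0 0 0 0.2;0 0 0 0 0 0 0.2;0 0 0 0 0 0 0.2",
)

```text
t: 9.4
tool_pos: [0.3587, -0.2229, 0.1865]
tool_rot: [[0.498, 0.038, 0.867], [-0.018, 0.999, -0.033], [-0.867, 0.001, 0.498]]
ft_force: [0.2, -0.3, -6.8]
gripper_width: 0.0561
```

```bash
python3 go.py 0 -1 130; python3 - <<'E'
from m import *
import pickle
s,c,T=wrist("w6");pickle.dump((s,c,T),open("w6.pkl","wb"))
q=ctrl.read_camera("scene");cv2.imwrite("pics/s6.png",cv2.resize(q["img"][200:350,290:450,::-1],None,fx=4,fy=4))
E
```

```text
t 9.4 q [-0.8122 -0.1914 -0.7139  0.6596  0.3564  0.8674] pos [ 0.3587 -0.2229  0.1865] F [ 0.2324 -0.3369 -6.8039] w 0.05612532713791529
box pos [  4.2253  -2.4325 129.7442] shift [-0.0081  0.0478 -0.1409] shift if turned first [-0.0085  0.0478 -0.1408] turn [ 0.0009 -0.0176 -0.01  ] tgt [ 0.355  -0.2213  0.1846]
```

View pics/w6.png

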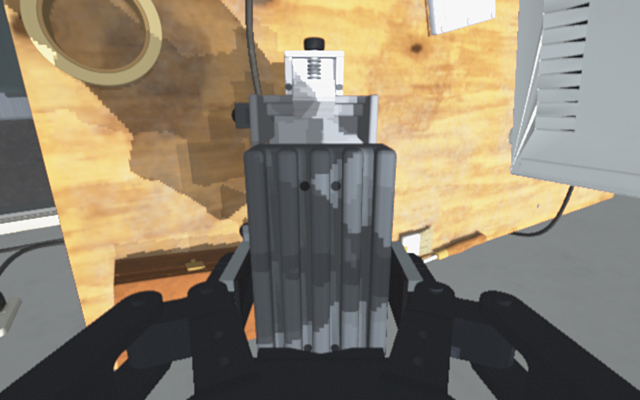

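View pics/s6.png

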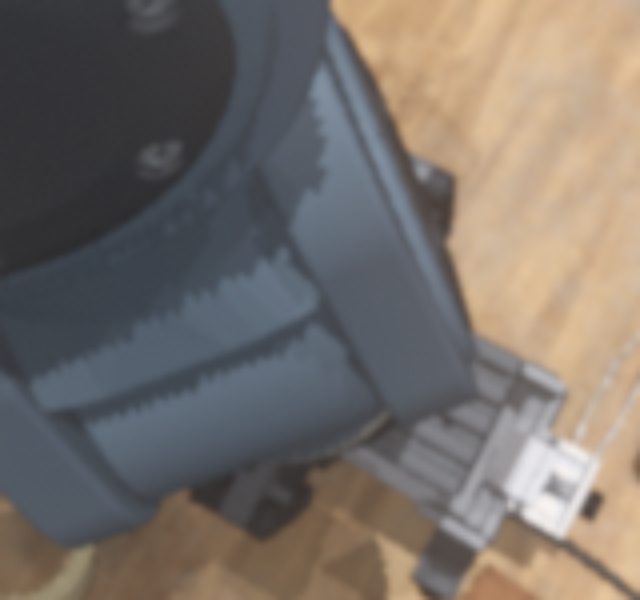

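```bash
python3 - <<'E'
from m import *
import pickle
s,c,T=pickle.load(open("w6.pkl","rb"))
t=boxT((.420,-.2228,-2.2))
for b in [[0,102,60],[0,80,60],[35.5,66,70],[-35.5,66,70],[35.5,71,70],[-35.5,71,70],[-38,71,70],[38,71,70]]:
    print(b,proj(c,t[:3,:3]@(np.array(b)/1e3)+t[:3,3],T))
cv2.imwrite("pics/w6c.png",cv2.resize(c["img"][20:160,225:400,::-1],None,fx=4.5,fy=4.25))
E
```

```text
[0, 102, 60] [313.8125  41.8101]
[0, 80, 60] [314.0302  81.5221]
[35.5, 66, 70] [374.4777 105.6685]
[-35.5, 66, 70] [253.1825 105.7355]
[35.5, 71, 70] [374.8486  96.7463]
[-35.5, 71, 70] [252.7097  96.8243]
[-38, 71, 70] [248.4143  96.8271]
[38, 71, 70] [379.1545  96.7436]
```

View pics/w6c.png

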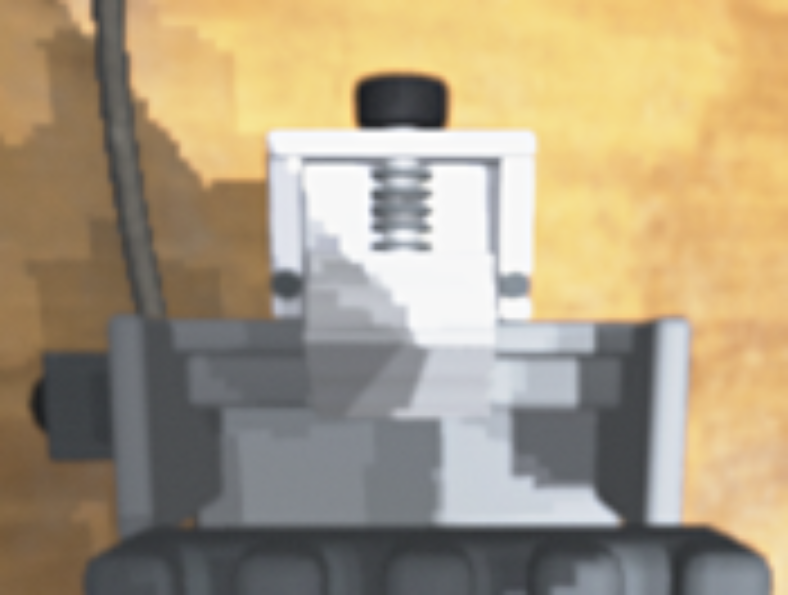

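servo_tool(
  increments="0 0.05 -0.16 0 0 0 0.2;0.5 0 0 0 -0.02 0 0.2;0.7 0 0 0 0 0 0.2;0.7 0 0 0 0 0 0.2;0.7 0 0 0 0 0 0.2;0.5 0 0 0 0 0 0.2;0.4 0 0 0 0 0 0.2;0 0 0 0 0 0 0.2;0 0 0 0 0 0 0.2",
)

```text
t: 10.4
tool_pos: [0.4067, -0.2232, 0.0938]
tool_rot: [[0.502, 0.038, 0.864], [-0.019, 0.999, -0.033], [-0.865, -0.0, 0.503]]
ft_force: [0.6, 0.0, -7.1]
gripper_width: 0.0561
```

```bash
python3 go.py 0 -1 2; python3 - <<'E'
from m import *
s,c,T=wrist("w7")
E
```

```text
t 10.4 q [-0.7101 -0.0063 -0.86    0.2901  0.318   0.9681] pos [ 0.4067 -0.2232  0.0938] F [ 0.6266  0.0329 -7.1073] w 0.05614487821071275
box pos [-0.5706 -0.8835 25.4681] shift [ 0.7823 -0.0038  0.0167] shift if turned first [ 0.7823 -0.0039  0.019 ] turn [0.0042 0.0215 0.0008] tgt [ 0.419  -0.2238  0.0737]
```

View pics/w7.png

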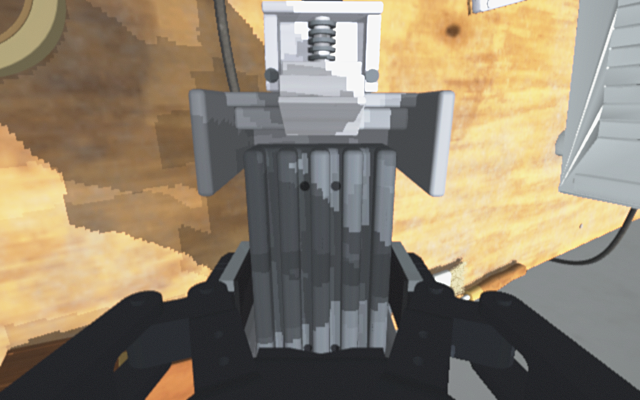

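servo_tool(
  increments="0.35 0 0 0 0 0 0.2;0.2 0 0 0 0 0 0.2;0.07 0 0 0 0 0 0.2;0.04 0 0 0 0 0 0.2;0 0 0 0 0 0 0.2;0 0 0 0 0 0 0.2",
)

```text
t: 11.05
tool_pos: [0.4165, -0.2235, 0.0762]
tool_rot: [[0.502, 0.038, 0.864], [-0.019, 0.999, -0.033], [-0.865, -0.0, 0.503]]
ft_force: [0.1, -1.0, -7.6]
gripper_width: 0.056
```

```bash
python3 go.py 0 -1 2
```

```text
t 11.05 q [-0.692   0.0387 -0.8795  0.2202  0.3104  0.9857] pos [ 0.4165 -0.2235  0.0762] F [ 0.0524 -1.0109 -7.6418] w 0.05596341094128812
box pos [-0.8577 -0.7974  5.3908] shift [ 0.1131 -0.0067  0.0283] shift if turned first [ 0.113  -0.0068  0.0286] turn [0.0023 0.0213 0.0012] tgt [ 0.419  -0.2238  0.0737]
```

Not yet touching; step down in ~1 mm steps.

servo_tool(
  increments="0.05 0 0 0 0 0 0.2;0.03 0 0 0 0 0 0.2;0 0 0 0 0 0 0.2",
)

```text
t: 11.35
tool_pos: [0.4177, -0.2234, 0.0739]
tool_rot: [[0.502, 0.038, 0.864], [-0.019, 0.999, -0.033], [-0.865, -0.0, 0.502]]
ft_force: [-0.4, 0.0, -7.2]
gripper_width: 0.0562
```

servo_tool(
  increments="0.03 0 0 0 0 0 0.2;0 0 0 0 0 0 0.2",
)

```text
t: 11.55
tool_pos: [0.4179, -0.2234, 0.0736]
tool_rot: [[0.502, 0.038, 0.864], [-0.02, 0.999, -0.033], [-0.864, -0.0, 0.503]]
ft_force: [-10.3, 2.4, 6.2]
gripper_width: 0.0561
```

servo_tool(
  increments="0.03 0 0 0 0 0 0.2;0 0 0 0 0 0 0.2",
)

```text
t: 11.75
tool_pos: [0.418, -0.2234, 0.0735]
tool_rot: [[0.503, 0.039, 0.864], [-0.02, 0.999, -0.033], [-0.864, -0.001, 0.503]]
ft_force: [-24.2, 5.7, 28.7]
gripper_width: 0.0562
```

servo_tool(
  increments="-0.04 0 0 0 0 0 0.2;0 0 0 0 0 0 0.2",
)

```text
t: 11.95
tool_pos: [0.418, -0.2235, 0.0737]
tool_rot: [[0.502, 0.038, 0.864], [-0.02, 0.999, -0.033], [-0.864, -0.0, 0.503]]
ft_force: [-3.7, 0.8, -0.8]
gripper_width: 0.0562
```

servo_tool(
  increments="0 0 0 0 0 0 -0.2;0 0 0 0 0 0 -0.4;0 0 0 0 0 0 -0.7;0 0 0 0 0 0 -0.7;0 0 0 0 0 0 -0.7",
)

```text
t: 12.45
tool_pos: [0.4187, -0.2238, 0.0739]
tool_rot: [[0.503, 0.038, 0.863], [-0.02, 0.999, -0.032], [-0.864, -0.001, 0.504]]
ft_force: [0.3, 0.2, 0.2]
gripper_width: 0.0725
```

Released. Back out along the box's z and look.

servo_tool(
  increments="-0.4 0 0 0 0 0 -0.7;-0.9 0 0 0 0 0 -0.7;-0.9 0 0 0 0 0 -0.7;-0.9 0 0 0 0 0 -0.7;-0.9 0 0 0 0 0 -0.7;-0.9 0 0 0 0 0 -0.7;-0.5 0 0 0 0 0 -0.7;0 0 0 0 0 0 -0.7",
)

```text
t: 13.25
tool_pos: [0.337, -0.2214, 0.2157]
tool_rot: [[0.505, 0.039, 0.863], [-0.023, 0.999, -0.032], [-0.863, -0.003, 0.505]]
ft_force: [0.6, -0.6, -0.9]
gripper_width: 0.0724
```

```bash
python3 go.py 0 -1 150; python3 - <<'E'
from m import *
import pickle
s,c,T=wrist("w8");pickle.dump((s,c,T),open("w8.pkl","wb"))
E
```

```text
t 13.25 q [-0.8664 -0.2495 -0.6739  0.7672  0.3789  0.8162] pos [ 0.337  -0.2214  0.2157] F [ 0.5523 -0.5545 -0.8687] w 0.07238480702457518
box pos [ -0.0086  -1.7811 165.8869] shift [ 0.5295  0.0277 -0.0028] shift if turned first [0.5296 0.026  0.0003] turn [0.0066 0.0415 0.0226] tgt [ 0.345  -0.2209  0.2019]
```

View pics/w8.png

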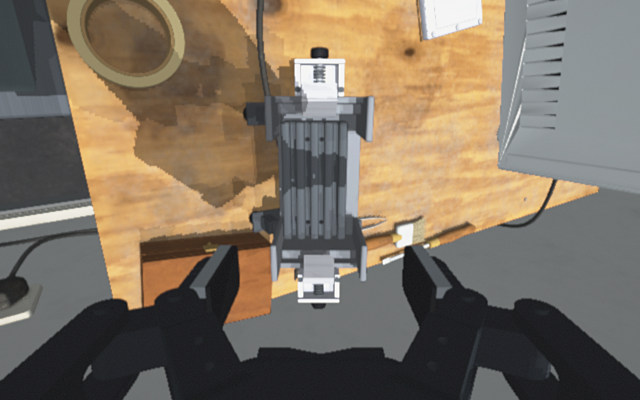

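servo_tool(
  increments="-0.5 0 0 0 0.75 0 -0.65;-0.5 0 0 0 1 0 -0.65;0 0 0.5 0 1 0 -0.65;0 0 0.9 0 1 0 -0.65;0 0 0.9 -1 0 0 -0.65;0 0 0 -1 0 0 -0.65;0 0 0 -1 0 0 -0.65;0 0 0 -1 0 0 -0.65;0 0 0 -1 0 0 -0.65;0 0 0 -1 0 0 -0.65",
)

```text
t: 14.3
tool_pos: [0.3916, -0.2221, 0.2465]
tool_rot: [[0.001, -0.721, 0.692], [0.001, 0.692, 0.721], [-1.0, -0.001, 0.001]]
ft_force: [-1.0, -0.0, -0.2]
gripper_width: 0.0704
```

servo_tool(
  increments="0 0 0 -1 0 0 -0.65;0 0 0 -1 0 0 -0.65;0 0 0 -1 0 0 -0.65;0 0 0 -1 0 0 -0.65;0 0 0 -1 0 0 -0.65;0 0 0 -1 0 0 -0.65;0 0 0 -1 0 0 -0.65;0 0 0 -0.16 0 0 -0.65;0 0 0 0 0 0 -0.65",
)

```text
t: 15.2
tool_pos: [0.3913, -0.2222, 0.2472]
tool_rot: [[0.002, -0.975, -0.224], [0.0, -0.224, 0.975], [-1.0, -0.002, -0.0]]
ft_force: [0.4, -0.6, 0.9]
gripper_width: 0.0706
```

```bash
cat > flat.py <<'E'
import sys
from m import *
# flat.py x y z yaw : shift and turn to vertical tool with jaw yaw
x,y,z,w=map(float,sys.argv[1:5]);w=np.radians(w)
s=ctrl.state();zt=np.array([np.cos(w),np.sin(w),0]);xt=np.array([0,0,-1.]);Rt=np.c_[xt,np.cross(zt,xt),zt]
print(s["t"],s["joint_positions"],s["tool_pos"],s["gripper_width"],s["ft_force"])
print("turn",np.degrees(R.from_matrix(s["tool_rot"].T@Rt).as_rotvec())/8,"shift after turn",Rt.T@(np.array([x,y,z])-s["tool_pos"])/.03)
E
python3 flat.py .659 -.048 .2 103.1
```

```text
15.2 [-0.5171  0.1031 -0.1413  1.325   0.0011 -0.7432] [ 0.3913 -0.2222  0.2472] 0.07062587146203593 [ 0.3605 -0.5704  0.9077]
turn [-0.0181 -0.0007  0.0125] shift after turn [  1.5738 -10.0059   3.6323]
```

servo_tool(
  increments="0 -0.6 0.2 0 0 0 -0.65;0 -0.95 0.34 0 0 0 -0.65;0 -0.95 0.34 0 0 0 -0.65;0 -0.95 0.34 0 0 0 -0.65;0 -0.95 0.34 0 0 0 -0.65;0 -0.95 0.34 0 0 0 -0.65;0 -0.95 0.34 0 0 0 -0.65;0.5 -0.95 0.34 0 0 0 -0.65;0.5 -0.95 0.34 0 0 0 -0.65;0.5 -0.9 0.34 0 0 0 -0.65",
)

```text
t: 16.2
tool_pos: [0.6362, -0.0643, 0.2025]
tool_rot: [[0.003, -0.975, -0.223], [-0.0, -0.223, 0.975], [-1.0, -0.002, -0.001]]
ft_force: [1.1, -0.4, 0.7]
gripper_width: 0.0704
```

servo_tool(
  increments="0 -0.7 0.34 0 0 0 -0.65;0 0 0 0 0 0 -0.65;0 0 0 0 0 0 -0.65",
)

```text
t: 16.5
tool_pos: [0.6531, -0.0502, 0.203]
tool_rot: [[0.002, -0.974, -0.225], [-0.0, -0.225, 0.974], [-1.0, -0.001, -0.001]]
ft_force: [-0.3, 0.3, -0.0]
gripper_width: 0.0706
```

```bash
python3 flat.py .659 -.048 .2 103.1;python3 - <<'E'
from m import *
s,c,T=wrist("w9")
E
```

```text
16.5 [-0.0767  0.474   0.27    1.3652 -0.0002 -0.3038] [ 0.6531 -0.0502  0.203 ] 0.07059903620022365 [-0.3342  0.3309 -0.0434]
turn [-0.0107 -0.0048  0.0101] shift after turn [ 0.0992 -0.2088  0.0282]
```

View pics/w9.png

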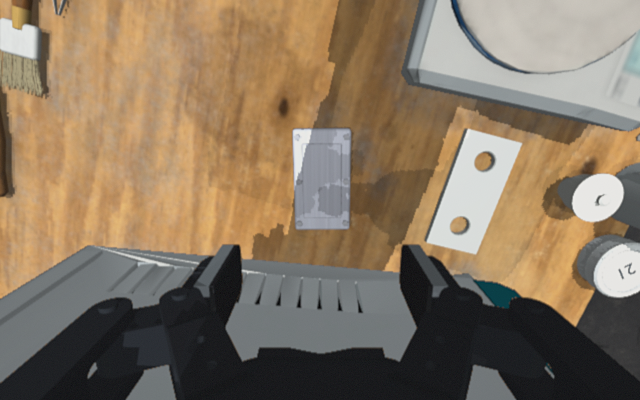

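```bash
python3 - <<'E'
from m import *
s,c,T=wrist()
hsv=cv2.cvtColor(c["img"],cv2.COLOR_RGB2HSV)
m0=(hsv[...,1]<60)&(hsv[...,2]>110)
xy,a,wh,ce=rect(c,roi(m0,280,365,115,240),.015,T);print("cover",xy,a,wh,ce,rel(s,[*xy,0]))
m0=(hsv[...,1]<50)&(hsv[...,2]>150)
xy,a,wh,ce=rect(c,roi(m0,420,530,115,260),.008,T);print("board",xy,a,wh,ce)
E
```

```text
cover [ 0.6602 -0.0464] 13.501419067382812 (105.55757904052734, 57.37300491333008) [321.8248 178.2528] [ 6.7835 -0.2608  0.0911]
board [0.641  0.1112] 178.94830322265625 (126.44727325439453, 58.430137634277344) [473.1165 191.0678]
```

servo_tool(
  increments="0.5 -0.25 0.05 -0.06 0 0 -0.75;1 0 0 0 0 0 -0.75;1 0 0 0 0 0 -0.75;1 0 0 0 0 0 -0.75;1 0 0 0 0 0 -0.75;1 0 0 0 0 0 -0.75;0.7 0 0 0 0 0 -0.75;0.4 0 0 0 0 0 -0.75;0.2 0 0 0 0 0 -0.75;0 0 0 0 0 0 -0.75",
)

```text
t: 17.6
tool_pos: [0.6605, -0.0476, -0.0004]
tool_rot: [[0.002, -0.972, -0.234], [-0.0, -0.234, 0.972], [-1.0, -0.002, -0.001]]
ft_force: [-0.2, 0.4, 0.6]
gripper_width: 0.0747
```

servo_tool(
  increments="0.03 0 0 0 0 0 0;0 0 0 0 0 0 0.2;0 0 0 0 0 0 0.2;0 0 0 0 0 0 0.2;0 0 0 0 0 0 0.2",
)

```text
t: 18.1
tool_pos: [0.6617, -0.0476, 0.0005]
tool_rot: [[0.005, -0.972, -0.235], [-0.0, -0.235, 0.972], [-1.0, -0.005, -0.002]]
ft_force: [-0.7, 0.7, 6.0]
gripper_width: 0.056
```

servo_tool(
  increments="-0.3 0 0 0 0 0 0.2;-0.6 0 0 0 0 0 0.2;-1 0 0 0 0 0 0.2;-1 0 0 0 0 0 0.2;-1 0 0 0 0 0 0.2;-1 0 0 0 0 0 0.2;-1 0 0 0 0 0 0.2;-1 0 0 0 0 0 0.2;-1 0 0 0 0 0 0.2;-0.5 0 0 0 0 0 0.2",
)

```text
t: 19.1
tool_pos: [0.6603, -0.0474, 0.2547]
tool_rot: [[0.006, -0.972, -0.235], [-0.0, -0.235, 0.972], [-1.0, -0.006, -0.002]]
ft_force: [-0.2, 0.5, -1.8]
gripper_width: 0.0562
```

```bash
python3 flat.py .39 -.222 .28 103.5;python3 - <<'E'
from m import *
s,c,T=wrist("w10")
Tt=c["T_tool_cam"]
E
```

```text
19.1 [-0.0717  0.4759  0.4037  1.4922  0.     -0.3086] [ 0.6603 -0.0474  0.2547] 0.05616409464821834 [-0.2018  0.5269 -1.7608]
turn [ 0.0091 -0.0135  0.0435] shift after turn [-0.8447 10.121  -3.555 ]
```

View pics/w10.png

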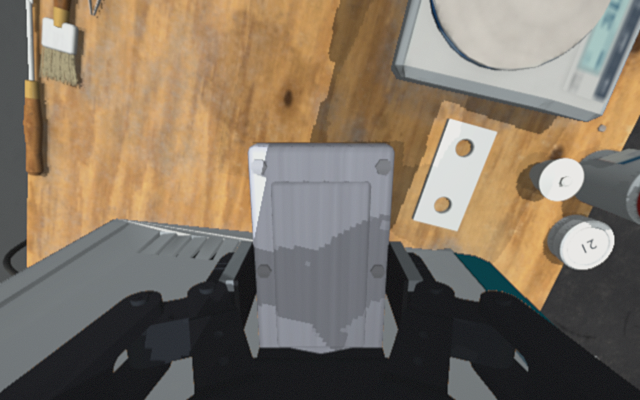

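servo_tool(
  increments="-0.2 0.6 -0.2 0 0 0 0.2;-0.2 0.95 -0.34 0 0 0 0.2;-0.2 0.95 -0.34 0 0 0 0.2;-0.2 0.95 -0.34 0 0 0 0.2;0 0.95 -0.34 0 0 0 0.2;0 0.95 -0.34 0 0 0 0.2;0 0.95 -0.34 0 0 0 0.2;0 0.95 -0.34 0 0 0 0.2;0 0.95 -0.34 0 0 0 0.2;0 0.95 -0.34 0 0 0 0.2",
)

```text
t: 20.15
tool_pos: [0.4145, -0.2072, 0.2741]
tool_rot: [[0.002, -0.972, -0.235], [-0.0, -0.235, 0.972], [-1.0, -0.002, -0.001]]
ft_force: [-0.1, -0.5, -0.5]
gripper_width: 0.0561
```

servo_tool(
  increments="0 0.9 -0.3 0.2 0 0 0.2;0 0 0 1 0 0 0.2;0 0 0 1 0 0 0.2;0 0 0 1 0 0 0.2;0 0 0 1 0 0 0.2;0 0 0 1 0 0 0.2;0 0 0 1 0 0 0.2;0 0 0 1 0 0 0.2;0 0 0 1 0 0 0.2;0 0 0 1 0 0 0.2",
)

```text
t: 21.15
tool_pos: [0.3915, -0.2218, 0.274]
tool_rot: [[0.002, -0.495, 0.869], [0.0, 0.869, 0.495], [-1.0, -0.001, 0.002]]
ft_force: [-0.5, 0.2, -1.1]
gripper_width: 0.0562
```

servo_tool(
  increments="0 0 0 1 0 0 0.2;0 0 0 1 0 0 0.2;0 0 0 1 0 0 0.2;0 0 0 1 0 0 0.2;0 0 0 0 -0.75 0 0.2;0 0 0 0 -1 0 0.2;0 0 0 0 -1 0 0.2;0 0 0 0 -1 0 0.2;0 0 0 0 0 0 0.2",
)

```text
t: 22.05
tool_pos: [0.3876, -0.2195, 0.2711]
tool_rot: [[0.501, 0.038, 0.864], [-0.017, 0.999, -0.034], [-0.865, 0.003, 0.502]]
ft_force: [-0.8, -0.1, -1.7]
gripper_width: 0.0561
```

```bash
python3 go.py 0 0 130; python3 - <<'E'
from m import *
s,c,T=wrist("w11")
E
```

```text
t 22.05 q [-0.7425 -0.221  -0.5128  0.8644  0.333   0.9375] pos [ 0.3876 -0.2195  0.2711] F [-0.768  -0.0869 -1.6722] w 0.05606657090249865
box pos [ 71.3911   2.0122 188.7363] shift [ 1.9529 -0.0742 -2.3836] shift if turned first [ 1.9579 -0.0671 -2.3797] turn [-0.0058  0.0145 -0.0192] tgt [ 0.355  -0.2203  0.1846]
```

View pics/w11.png

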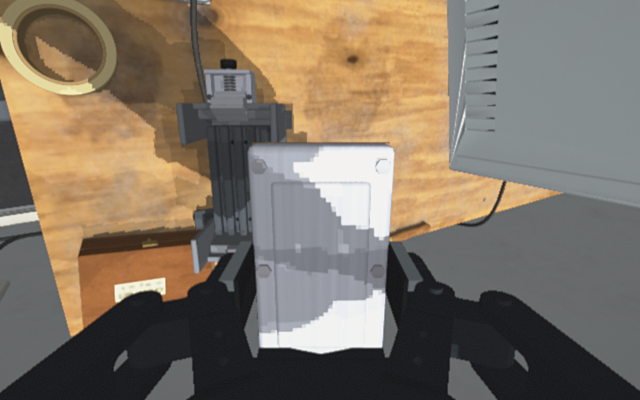

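servo_tool(
  increments="0.3 -0.02 -0.8 0 0 0 0.2;0.5 -0.02 -0.8 0 0 0 0.2;0.5 -0.02 -0.78 0 0 0 0.2;0.7 0 0 0 0 0 0.2;0 0 0 0 0 0 0.2;0 0 0 0 0 0 0.2",
)

```text
t: 22.7
tool_pos: [0.3613, -0.2232, 0.1874]
tool_rot: [[0.501, 0.034, 0.865], [-0.017, 0.999, -0.029], [-0.865, -0.0, 0.501]]
ft_force: [0.5, -0.1, -0.3]
gripper_width: 0.0563
```

```bash
python3 go.py 0 0 30; python3 - <<'E'
from m import *
s,c,T=wrist("w12")
E
```

```text
t 22.7 q [-0.8098 -0.1898 -0.7125  0.6557  0.3585  0.8671] pos [ 0.3613 -0.2232  0.1874] F [ 0.5352 -0.1362 -0.2522] w 0.05627384937556488
box pos [  6.8977  -2.6959 129.2887] shift [ 3.3094  0.0844 -0.2349] shift if turned first [ 3.3096  0.0899 -0.2299] turn [ 0.0272  0.0114 -0.0137] tgt [ 0.405  -0.2222  0.098 ]
```

View pics/w12.png

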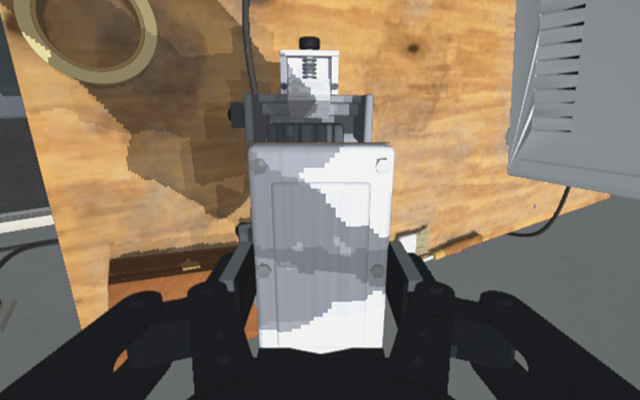

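servo_tool(
  increments="0.1 0.08 -0.24 0.03 0 0 0.2;0.5 0 0 0 0 0 0.2;0.7 0 0 0 0 0 0.2;0.7 0 0 0 0 0 0.2;0.6 0 0 0 0 0 0.2;0.4 0 0 0 0 0 0.2;0.2 0 0 0 0 0 0.2;0 0 0 0 0 0 0.2;0 0 0 0 0 0 0.2",
)

```text
t: 23.65
tool_pos: [0.4023, -0.2219, 0.1004]
tool_rot: [[0.502, 0.039, 0.864], [-0.018, 0.999, -0.035], [-0.865, 0.002, 0.503]]
ft_force: [-0.1, 0.0, -1.2]
gripper_width: 0.0565
```

```bash
python3 go.py 0 0 24; python3 - <<'E'
from m import *
s,c,T=wrist("w13")
E
```

```text
t 23.65 q [-0.717  -0.0246 -0.8536  0.3176  0.3219  0.9632] pos [ 0.4023 -0.2219  0.1004] F [-0.0964  0.0188 -1.1632] w 0.05648426489781841
box pos [-1.1441  0.2071 33.4831] shift [ 0.3162 -0.0072  0.0372] shift if turned first [ 0.3161 -0.0069  0.0381] turn [-0.0099  0.0216 -0.0084] tgt [ 0.408  -0.2223  0.0928]
```

View pics/w13.png

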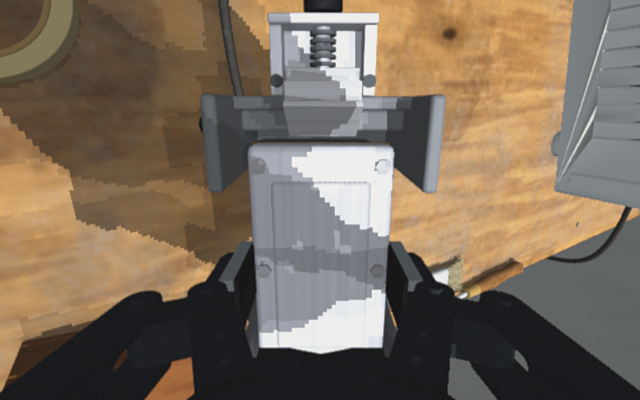

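Centred (walls 203–443, cover 250–393). Lower on.

servo_tool(
  increments="0.15 0 0 0 0 0 0.2;0.06 0 0 0 0 0 0.2;0 0 0 0 0 0 0.2",
)

```text
t: 24.0
tool_pos: [0.4054, -0.2219, 0.0944]
tool_rot: [[0.502, 0.039, 0.864], [-0.018, 0.999, -0.035], [-0.865, 0.002, 0.502]]
ft_force: [0.0, -0.3, -1.6]
gripper_width: 0.0563
```

servo_tool(
  increments="0.04 0 0 0 0 0 0.2;0 0 0 0 0 0 0.2",
)

```text
t: 24.2
tool_pos: [0.4061, -0.2219, 0.0934]
tool_rot: [[0.502, 0.039, 0.864], [-0.018, 0.999, -0.035], [-0.865, 0.002, 0.502]]
ft_force: [-0.4, -0.4, -1.1]
gripper_width: 0.0562
```

servo_tool(
  increments="0.04 0 0 0 0 0 0.2;0 0 0 0 0 0 0.2",
)

```text
t: 24.4
tool_pos: [0.4065, -0.2219, 0.0929]
tool_rot: [[0.502, 0.039, 0.864], [-0.018, 0.999, -0.035], [-0.865, 0.002, 0.503]]
ft_force: [-9.1, 1.5, 12.8]
gripper_width: 0.0564
```

Contact; ease off slightly and open.

servo_tool(
  increments="-0.02 0 0 0 0 0 0.2;0 0 0 0 0 0 -0.2;0 0 0 0 0 0 -0.4;0 0 0 0 0 0 -0.7;0 0 0 0 0 0 -0.7;0 0 0 0 0 0 -0.7",
)

```text
t: 25.0
tool_pos: [0.4064, -0.222, 0.0929]
tool_rot: [[0.502, 0.039, 0.864], [-0.018, 0.999, -0.035], [-0.865, 0.002, 0.502]]
ft_force: [0.1, 0.4, 0.2]
gripper_width: 0.0724
```

servo_tool(
  increments="-0.4 0 0 0 0 0 -0.7;-0.9 0 0 0 0 0 -0.7;-0.9 0 0 0 0 0 -0.7;-0.9 0 0 0 0 0 -0.7;-0.9 0 0 0 0 0 -0.7;-0.9 0 0 0 0 0 -0.7;0 0 0 0 0 0 -0.7",
)

```text
t: 25.7
tool_pos: [0.3327, -0.2205, 0.2231]
tool_rot: [[0.505, 0.04, 0.862], [-0.022, 0.999, -0.034], [-0.863, -0.002, 0.505]]
ft_force: [-0.6, -0.5, -0.2]
gripper_width: 0.0728
```

```bash
python3 go.py 0 0 24; python3 - <<'E'
from m import *
s,c,T=wrist("w14")
E
```

```text
t 25.7 q [-0.8772 -0.2606 -0.6604  0.7963  0.3837  0.8069] pos [ 0.3327 -0.2205  0.2231] F [-0.6049 -0.4594 -0.1744] w 0.07283087565551016
box pos [ -0.1093  -1.0125 174.5256] shift [ 5.0174  0.0451 -0.0273] shift if turned first [5.0175 0.0338 0.0036] turn [-0.0045  0.0441  0.0161] tgt [ 0.408  -0.2223  0.0928]
```

View pics/w14.png

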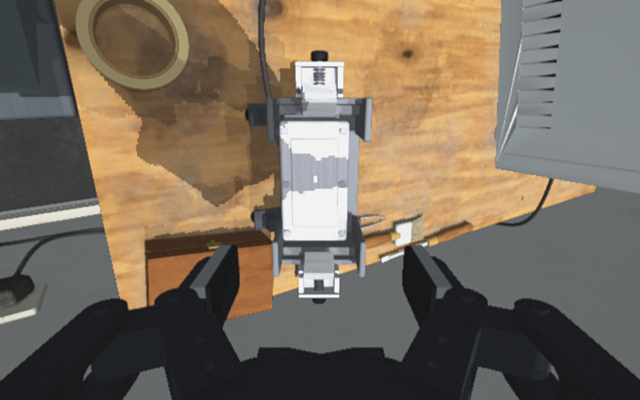

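```bash
python3 - <<'E'
from m import *
t=ctrl.read_camera("top")
for u,v,z in[(254.5,175,.048),(247,175,.048),(263,175,.048),(234,152,.05),(228,169,.109)]: print(onz(t,u,v,z))
a=cv2.imread("pics/top0.png");cv2.imwrite("pics/t3.png",cv2.resize(a[130:210,210:310],None,fx=7,fy=7,interpolation=cv2.INTER_CUBIC))
E
python3 flat.py .641 .110 .2 89
```

```text
[0.6062 0.2082 0.048 ]
[0.6044 0.2298 0.048 ]
[0.6082 0.1837 0.048 ]
[0.6697 0.2756 0.05  ]
[0.601  0.2698 0.109 ]
25.8 [-0.8755 -0.2575 -0.6644  0.7921  0.383   0.8083] [ 0.3327 -0.2198  0.2204] 0.07228408697653559 [-0.6426  0.6478  0.5072]
turn [-11.1221   2.9403   2.9975] shift after turn [  0.679  -10.0838  11.1694]
```

View pics/t3.png

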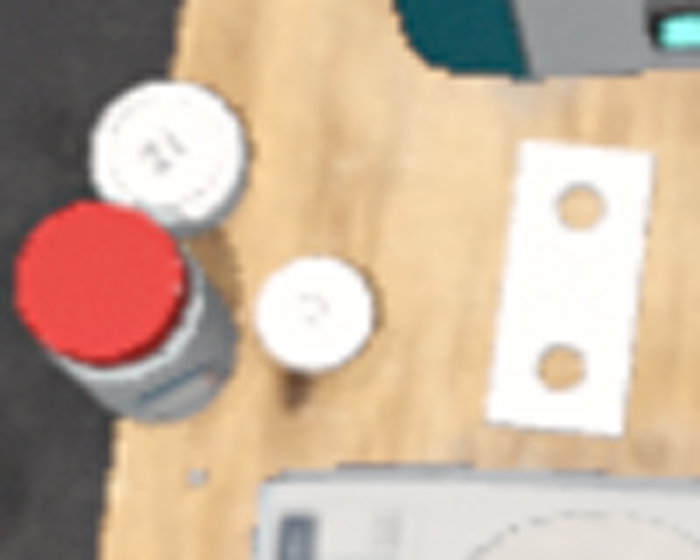

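servo_tool(
  increments="-0.5 0 0 0 0.75 0 -0.65;-0.5 0 0 0 1 0 -0.65;0 0 0.5 0 1 0 -0.65;0 0 0.9 0 1 0 -0.65;0 0 0.9 -1 0 0 -0.65;0 0 0 -1 0 0 -0.65;0 0 0 -1 0 0 -0.65;0 0 0 -1 0 0 -0.65;0 0 0 -1 0 0 -0.65;0 0 0 -1 0 0 -0.65",
)

```text
t: 26.8
tool_pos: [0.3872, -0.2211, 0.253]
tool_rot: [[0.001, -0.721, 0.693], [0.003, 0.693, 0.721], [-1.0, 0.001, 0.003]]
ft_force: [-0.0, -1.4, 0.0]
gripper_width: 0.0705
```

servo_tool(
  increments="0 0 0 -1 0 0 -0.65;0 0 0 -1 0 0 -0.65;0 0 0 -1 0 0 -0.65;0 0 0 -1 0 0 -0.65;0 0 0 -1 0 0 -0.65;0 0 0 -0.4 0 0 -0.65;0 0 0 0 0 0 -0.65",
)

```text
t: 27.5
tool_pos: [0.3871, -0.2211, 0.2533]
tool_rot: [[0.001, -1.0, 0.017], [0.003, 0.017, 1.0], [-1.0, -0.001, 0.003]]
ft_force: [0.1, -0.2, -0.1]
gripper_width: 0.0702
```

```bash
python3 flat.py .641 .110 .2 89
```

```text
27.5 [-0.521   0.0955 -0.1345  1.3413  0.003  -0.5041] [ 0.3871 -0.2211  0.2533] 0.0701826436550987 [ 0.1315 -0.1654 -0.0868]
turn [0.0042 0.0204 0.0072] shift after turn [ 1.7772 -8.2684 11.1829]
```

servo_tool(
  increments="0 -0.5 0.7 0 0 0 -0.65;0 -0.7 0.95 0 0 0 -0.65;0 -0.7 0.95 0 0 0 -0.65;0 -0.7 0.95 0 0 0 -0.65;0 -0.7 0.95 0 0 0 -0.65;0 -0.7 0.95 0 0 0 -0.65;0 -0.7 0.95 0 0 0 -0.65;0 -0.7 0.95 0 0 0 -0.65;0 -0.7 0.95 0 0 0 -0.65;0.3 -0.7 0.95 0 0 0 -0.65",
)

```text
t: 28.5
tool_pos: [0.5973, 0.054, 0.2465]
tool_rot: [[0.003, -1.0, 0.02], [0.002, 0.02, 1.0], [-1.0, -0.003, 0.002]]
ft_force: [0.7, 0.1, 0.2]
gripper_width: 0.0705
```

servo_tool(
  increments="0.5 -0.7 0.95 0 0 0 -0.65;0.5 -0.7 0.95 0 0 0 -0.65;0.5 0 0 0 0 0 -0.65;0 0 0 0 0 0 -0.65;0 0 0 0 0 0 -0.65",
)

```text
t: 29.0
tool_pos: [0.6387, 0.1086, 0.2013]
tool_rot: [[0.001, -1.0, 0.019], [0.001, 0.019, 1.0], [-1.0, -0.001, 0.001]]
ft_force: [-0.3, -0.4, 0.1]
gripper_width: 0.0701
```

```bash
python3 flat.py .641 .110 .2 89; python3 - <<'E'
from m import *
s,c,T=wrist("w15")
hsv=cv2.cvtColor(c["img"],cv2.COLOR_RGB2HSV)
m0=(hsv[...,1]<50)&(hsv[...,2]>130)
xy,a,wh,ce=rect(c,roi(m0,270,370,100,245),.008,T);print("board",xy,a,wh,ce,rel(s,[*xy,0]))
E
```

```text
29.0 [0.1679 0.4617 0.2453 1.3531 0.0012 0.1869] [0.6387 0.1086 0.2013] 0.07012659790382024 [-0.2733 -0.4445  0.0828]
turn [-0.011   0.0103  0.0073] shift after turn [ 0.0444 -0.0763  0.0474]
board [0.641  0.1113] 178.7855453491211 (126.51445007324219, 58.39905548095703) [320.6983 169.5871] [ 6.7113 -0.0702  0.0828]
```

View pics/w15.png

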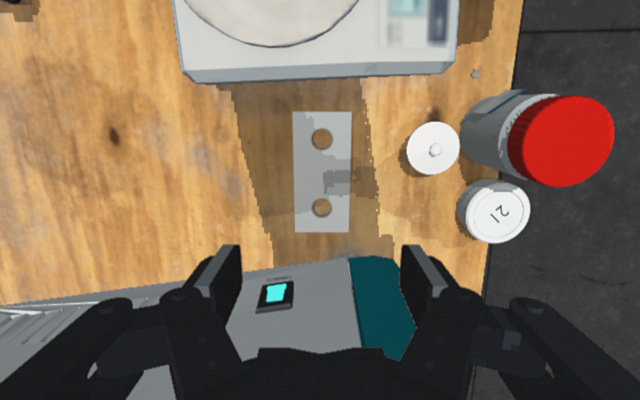

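servo_tool(
  increments="0.5 -0.07 0.035 0 0 0 -0.75;1 0 0 0 0 0 -0.75;1 0 0 0 0 0 -0.75;1 0 0 0 0 0 -0.75;1 0 0 0 0 0 -0.75;1 0 0 0 0 0 -0.75;0.7 0 0 0 0 0 -0.75;0.4 0 0 0 0 0 -0.75;0.22 0 0 0 0 0 -0.75;0 0 0 0 0 0 -0.75",
)

```text
t: 30.05
tool_pos: [0.642, 0.1097, -0.0022]
tool_rot: [[0.003, -1.0, 0.019], [0.002, 0.019, 1.0], [-1.0, -0.003, 0.002]]
ft_force: [-0.6, -0.2, 0.0]
gripper_width: 0.0746
```

servo_tool(
  increments="0 0 0 0 0 0 -0.5;0 0 0 0 0 0 -0.3;0 0 0 0 0 0 0.2;0 0 0 0 0 0 0.2;0 0 0 0 0 0 0.2;0 0 0 0 0 0 0.2",
)

```text
t: 30.65
tool_pos: [0.6427, 0.1101, -0.0005]
tool_rot: [[0.005, -1.0, 0.018], [0.002, 0.018, 1.0], [-1.0, -0.005, 0.002]]
ft_force: [-1.8, -0.7, 6.7]
gripper_width: 0.0556
```

servo_tool(
  increments="-0.3 0 0 0 0 0 0.2;-0.6 0 0 0 0 0 0.2;-1 0 0 0 0 0 0.2;-1 0 0 0 0 0 0.2;-1 0 0 0 0 0 0.2;-1 0 0 0 0 0 0.2;-1 0 0 0 0 0 0.2;-1 0 0 0 0 0 0.2;-1 0 0 0 0 0 0.2;-0.5 0 0 0 0 0 0.2",
)

```text
t: 31.65
tool_pos: [0.6417, 0.1096, 0.2538]
tool_rot: [[0.007, -1.0, 0.018], [0.003, 0.018, 1.0], [-1.0, -0.007, 0.003]]
ft_force: [0.8, 0.4, -1.3]
gripper_width: 0.0553
```

```bash
python3 flat.py .39 -.222 .28 89; python3 - <<'E'
from m import *
s,c,T=wrist("w16")
E
```

```text
31.65 [0.1686 0.4533 0.3643 1.474  0.0014 0.1866] [0.6417 0.1096 0.2538] 0.05527581052438725 [ 0.838   0.3652 -1.2603]
turn [-0.0044  0.0204  0.0531] shift after turn [ -0.8732   8.1958 -11.1995]
```

View pics/w16.png

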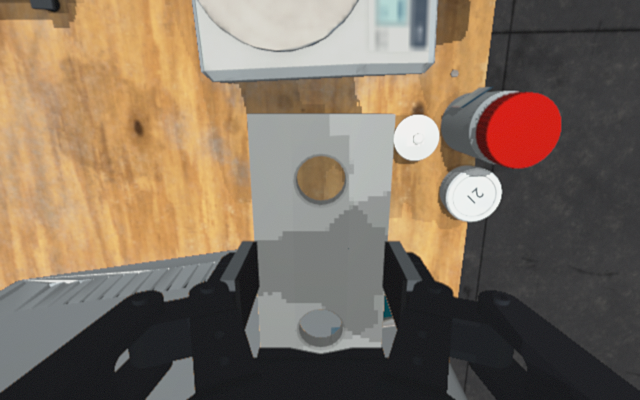

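servo_tool(
  increments="-0.2 0.5 -0.7 0 0 0 0.2;-0.2 0.7 -0.95 0 0 0 0.2;-0.2 0.7 -0.95 0 0 0 0.2;-0.2 0.7 -0.95 0 0 0 0.2;0 0.7 -0.95 0 0 0 0.2;0 0.7 -0.95 0 0 0 0.2;0 0.7 -0.95 0 0 0 0.2;0 0.7 -0.95 0 0 0 0.2;0 0.7 -0.95 0 0 0 0.2;0 0.7 -0.95 0 0 0 0.2",
)

```text
t: 32.7
tool_pos: [0.4308, -0.1651, 0.2726]
tool_rot: [[0.003, -1.0, 0.018], [0.002, 0.018, 1.0], [-1.0, -0.003, 0.002]]
ft_force: [-0.3, -0.8, -0.8]
gripper_width: 0.0558
```

servo_tool(
  increments="0 0.7 -0.95 0 0 0 0.2;0 0.7 -0.95 0 0 0 0.2;0 0 0 0.7 0 0 0.2;0 0 0 1 0 0 0.2;0 0 0 1 0 0 0.2;0 0 0 1 0 0 0.2;0 0 0 1 0 0 0.2;0 0 0 1 0 0 0.2;0 0 0 1 0 0 0.2;0 0 0 1 0 0 0.2",
)

```text
t: 33.7
tool_pos: [0.3888, -0.2203, 0.2723]
tool_rot: [[0.003, -0.455, 0.891], [0.002, 0.891, 0.454], [-1.0, 0.0, 0.003]]
ft_force: [0.2, 1.1, -0.1]
gripper_width: 0.0554
```

servo_tool(
  increments="0 0 0 1 0 0 0.2;0 0 0 1 0 0 0.2;0 0 0 1 0 0 0.2;0 0 0 0.7 0 0 0.2;0 0 0 0 -0.75 0 0.2;0 0 0 0 -1 0 0.2;0 0 0 0 -1 0 0.2;0 0 0 0 -1 0 0.2;0 0 0 0 0 0 0.2",
)

```text
t: 34.6
tool_pos: [0.3849, -0.2182, 0.2695]
tool_rot: [[0.502, 0.041, 0.864], [-0.017, 0.999, -0.038], [-0.865, 0.004, 0.502]]
ft_force: [-1.0, 0.1, -0.9]
gripper_width: 0.0557
```

```bash
python3 go.py 0 -2 140
```

```text
t 34.6 q [-0.745  -0.226  -0.5208  0.8614  0.334   0.9392] pos [ 0.3849 -0.2182  0.2695] F [-0.9527  0.0945 -0.8903] w 0.05565896459319496
box pos [ 68.2192   3.2576 188.6311] shift [ 1.6145 -0.1896 -2.2775] shift if turned first [ 1.621  -0.1753 -2.274 ] turn [-0.0339  0.0194 -0.0158] tgt [ 0.35   -0.2221  0.1932]
```

servo_tool(
  increments="0.3 -0.03 -0.8 -0.03 0 0 0.2;0.4 -0.03 -0.8 0 0 0 0.2;0.5 -0.03 -0.8 0 0 0 0.2;0.4 0 -0.1 0 0 0 0.2;0 0 0 0 0 0 0.2;0 0 0 0 0 0 0.2",
)

```text
t: 35.2
tool_pos: [0.349, -0.2223, 0.1939]
tool_rot: [[0.501, 0.035, 0.864], [-0.018, 0.999, -0.03], [-0.865, -0.001, 0.502]]
ft_force: [-0.1, 0.1, -0.3]
gripper_width: 0.0555
```

```bash
python3 go.py 0 -2 80; python3 - <<'E'
from m import *
s,c,T=wrist("w17")
E
```

```text
t 35.2 q [-0.8378 -0.2124 -0.7086  0.6912  0.3689  0.8402] pos [ 0.349  -0.2223  0.1939] F [-0.1429  0.1213 -0.3146] w 0.05551273895941383
box pos [ -0.4981  -2.1965 141.0703] shift [2.0357 0.004  0.0123] shift if turned first [2.0357 0.0066 0.0166] turn [ 0.0236  0.015  -0.0088] tgt [ 0.38   -0.2233  0.1413]
```

View pics/w17.png

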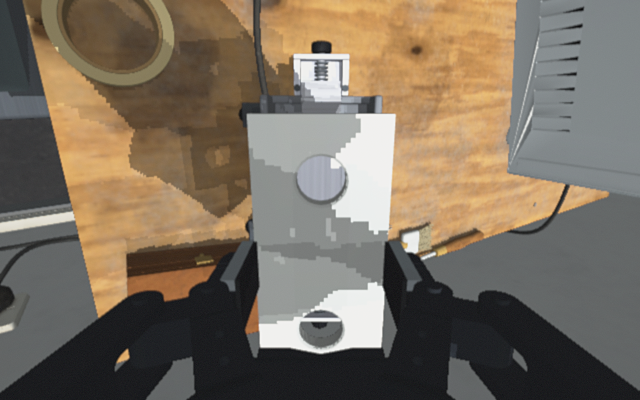

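servo_tool(
  increments="0.5 0 0.02 0.02 0 0 0.2;0.7 0 0 0 0 0 0.2;0.5 0 0 0 0 0 0.2;0.4 0 0 0 0 0 0.2;0 0 0 0 0 0 0.2;0 0 0 0 0 0 0.2",
)

```text
t: 35.85
tool_pos: [0.3809, -0.223, 0.1396]
tool_rot: [[0.502, 0.037, 0.864], [-0.018, 0.999, -0.032], [-0.865, 0.001, 0.502]]
ft_force: [-0.2, 0.5, -0.2]
gripper_width: 0.0556
```

```bash
python3 go.py 0 -2 61; python3 - <<'E'
from m import *
s,c,T=wrist("w18")
cv2.imwrite("pics/w18c.png",cv2.resize(c["img"][20:220,180:460,::-1],None,fx=2.8,fy=2.8))
E
```

```text
t 35.85 q [-0.7646 -0.1108 -0.7973  0.4752  0.3413  0.915 ] pos [ 0.3809 -0.223   0.1396] F [-0.1664  0.4816 -0.2183] w 0.05559591882161402
box pos [-0.0569 -1.7289 78.0849] shift [ 0.5695 -0.0099  0.0003] shift if turned first [ 0.5695 -0.009   0.0019] turn [ 0.0052  0.0205 -0.0103] tgt [ 0.3894 -0.2236  0.1248]
```

View pics/w18c.png

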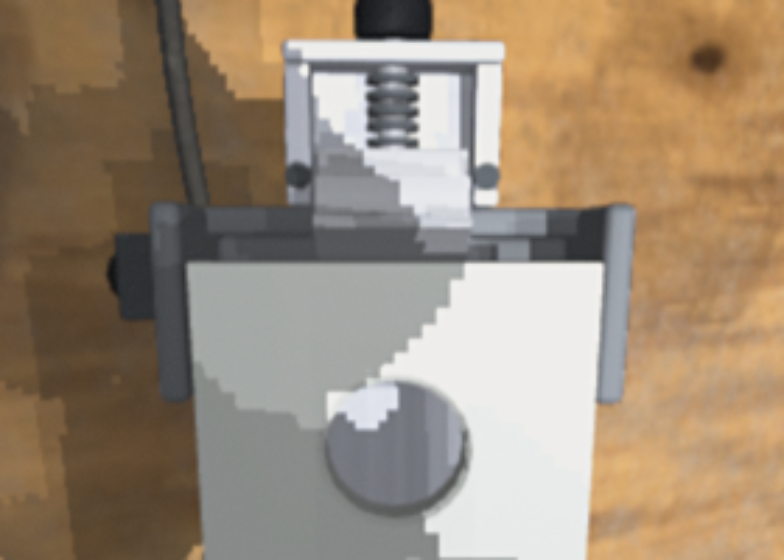

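servo_tool(
  increments="0.3 0 0 0 0 0 0.2;0.15 0 0 0 0 0 0.2;0.1 0 0 0 0 0 0.2;0 0 0 0 0 0 0.2",
)

```text
t: 36.3
tool_pos: [0.3887, -0.2232, 0.1246]
tool_rot: [[0.502, 0.038, 0.864], [-0.018, 0.999, -0.033], [-0.865, 0.001, 0.502]]
ft_force: [-0.3, 0.1, -0.8]
gripper_width: 0.0555
```

servo_tool(
  increments="0.07 0 0 0 0 0 0.2;0.07 0 0 0 0 0 0.2;0 0 0 0 0 0 0.2",
)

```text
t: 36.6
tool_pos: [0.391, -0.2233, 0.121]
tool_rot: [[0.502, 0.038, 0.864], [-0.018, 0.999, -0.033], [-0.864, 0.001, 0.503]]
ft_force: [0.1, -0.3, 0.1]
gripper_width: 0.0552
```

```bash
python3 go.py 0 -2 40; python3 - <<'E'
from m import *
s,c,T=wrist("w19")
print("Fbz",boxT((.420,-.2228,-2.2))[:3,:3].T@s["ft_force"],s["wrist_torque"])
E
```

```text
t 36.6 q [-0.7435 -0.0707 -0.8244  0.401   0.3329  0.9363] pos [ 0.391  -0.2233  0.121 ] F [ 0.0616 -0.3135  0.0535] w 0.05517379189012449
box pos [-0.5914 -1.6157 56.9283] shift [ 0.5643 -0.0136  0.0179] shift if turned first [ 0.5643 -0.0128  0.0197] turn [-0.0003  0.0224 -0.0095] tgt [ 0.3999 -0.224   0.1066]
Fbz [ 0.0904 -0.3109  0.0095] [-0.0002  0.3497  0.0102]
```

View pics/w19.png

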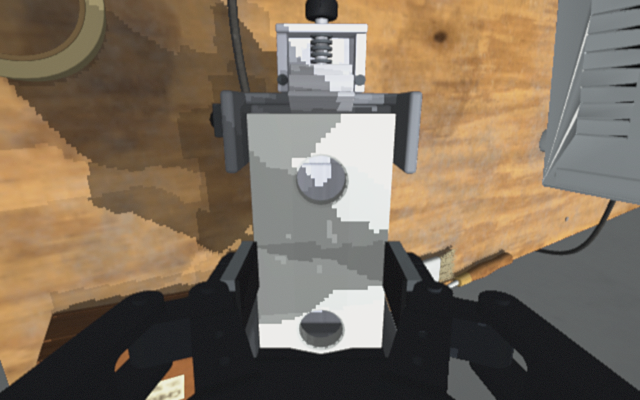

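servo_tool(
  increments="0.1 0 0 0 0 0 0.2;0 0 0 0 0 0 0.2",
)

```text
t: 36.85
tool_pos: [0.3925, -0.2233, 0.1183]
tool_rot: [[0.502, 0.038, 0.864], [-0.018, 0.999, -0.033], [-0.864, 0.001, 0.503]]
ft_force: [-0.4, 0.7, 1.0]
gripper_width: 0.0556
```

servo_tool(
  increments="0.1 0 0 0 0 0 0.2;0 0 0 0 0 0 0.2",
)

```text
t: 37.05
tool_pos: [0.3939, -0.2232, 0.1155]
tool_rot: [[0.502, 0.038, 0.864], [-0.018, 0.999, -0.033], [-0.865, 0.002, 0.502]]
ft_force: [1.5, 0.0, -0.7]
gripper_width: 0.0555
```

servo_tool(
  increments="0.1 0 0 0 0 0 0.2;0 0 0 0 0 0 0.2",
)

```text
t: 37.25
tool_pos: [0.3953, -0.2232, 0.1128]
tool_rot: [[0.502, 0.038, 0.864], [-0.017, 0.999, -0.033], [-0.865, 0.002, 0.502]]
ft_force: [1.1, -0.4, -1.2]
gripper_width: 0.0555
```

```bash
python3 go.py 0 -2 40; python3 - <<'E'
from m import *
s,c,T=wrist("w20")
print("Fbz",boxT((.420,-.2228,-2.2))[:3,:3].T@s["ft_force"],s["wrist_torque"])
E
```

```text
t 37.25 q [-0.7342 -0.0519 -0.8351  0.3695  0.3292  0.9451] pos [ 0.3953 -0.2232  0.1128] F [ 1.0564 -0.4227 -1.1907] w 0.05554132721130556
box pos [-0.9416 -1.3676 47.6186] shift [ 0.254  -0.0215  0.0308] shift if turned first [ 0.254  -0.0211  0.0314] turn [-0.0014  0.0176 -0.0129] tgt [ 0.3999 -0.224   0.1066]
Fbz [ 0.3329 -0.3818 -1.5671] [ 0.0708  0.3381 -0.0123]
```

View pics/w20.png

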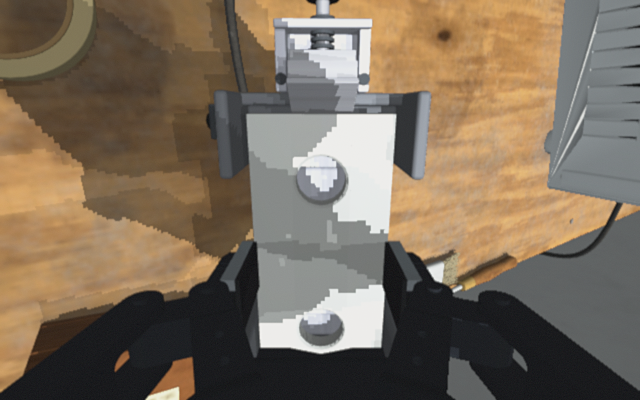

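servo_tool(
  increments="0.1 0 0 0 0 0 0.2;0 0 0 0 0 0 0.2",
)

```text
t: 37.5
tool_pos: [0.3968, -0.2233, 0.1102]
tool_rot: [[0.502, 0.038, 0.864], [-0.018, 0.999, -0.033], [-0.865, 0.001, 0.502]]
ft_force: [2.4, -1.1, -2.5]
gripper_width: 0.0553
```

servo_tool(
  increments="0.1 0 0 0 0 0 0.2;0 0 0 0 0 0 0.2",
)

```text
t: 37.7
tool_pos: [0.3984, -0.2237, 0.1077]
tool_rot: [[0.502, 0.038, 0.864], [-0.018, 0.999, -0.033], [-0.865, 0.001, 0.502]]
ft_force: [-0.3, -2.4, -0.2]
gripper_width: 0.0553
```

```bash
python3 go.py 0 -2 40; python3 - <<'E'
from m import *
s,c,T=wrist("w21")
print("Fbz",boxT((.420,-.2228,-2.2))[:3,:3].T@s["ft_force"],s["wrist_torque"])
q=ctrl.read_camera("top");cv2.imwrite("pics/t21.png",cv2.resize(q["img"][220:290,360:460,::-1],None,fx=7,fy=7))
q=ctrl.read_camera("scene");cv2.imwrite("pics/s21.png",cv2.resize(q["img"][240:350,310:450,::-1],None,fx=5,fy=5))
E
```

```text
t 37.7 q [-0.7285 -0.0397 -0.8414  0.3486  0.3261  0.9509] pos [ 0.3984 -0.2237  0.1077] F [-0.2746 -2.3825 -0.1594] w 0.055341411642734664
box pos [-0.8078 -1.7451 41.7362] shift [ 0.0579 -0.0085  0.0268] shift if turned first [ 0.0579 -0.0085  0.0269] turn [-0.0012  0.0178 -0.0061] tgt [ 0.3999 -0.224   0.1066]
Fbz [-0.2381 -2.3913 -0.0466] [-0.3146  0.5446 -0.239 ]
```

View pics/w21.png

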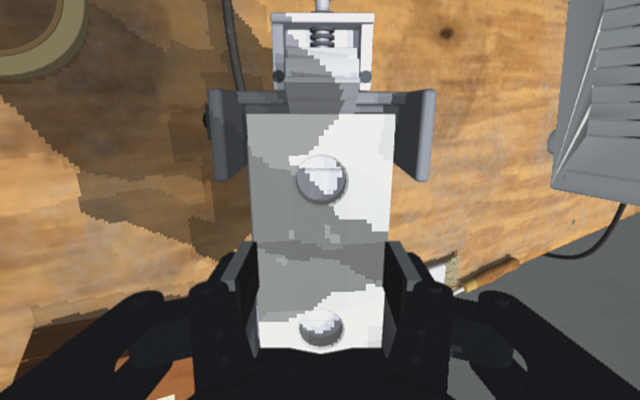

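View pics/s21.png

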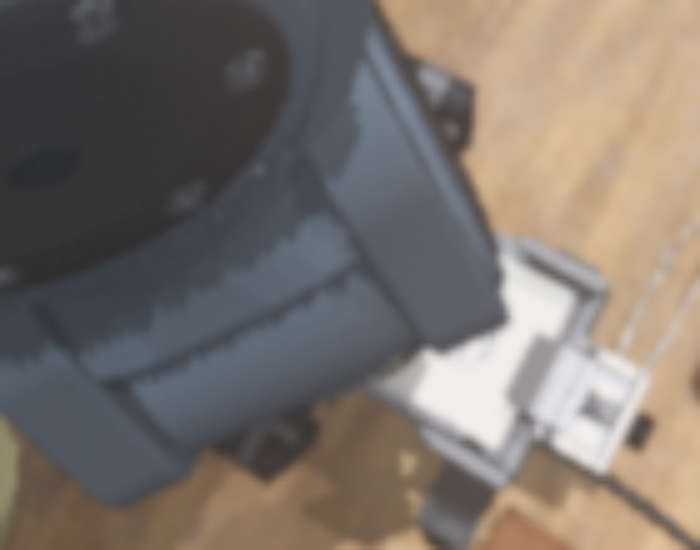

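servo_tool(
  increments="0.05 0 0 0 0 0 0.2;0 0 0 0 0 0 0.2",
)

```text
t: 38.05
tool_pos: [0.3989, -0.2232, 0.1064]
tool_rot: [[0.502, 0.038, 0.864], [-0.017, 0.999, -0.034], [-0.865, 0.002, 0.502]]
ft_force: [-0.2, 0.2, -0.3]
gripper_width: 0.0553
```

servo_tool(
  increments="0.03 0 0 0 0 0 0.2;0 0 0 0 0 0 0.2",
)

```text
t: 38.25
tool_pos: [0.3992, -0.2232, 0.106]
tool_rot: [[0.502, 0.038, 0.864], [-0.017, 0.999, -0.034], [-0.865, 0.002, 0.502]]
ft_force: [-7.3, 1.8, 9.8]
gripper_width: 0.0555
```

```bash
python3 go.py 0 -2 40; python3 - <<'E'
from m import *
s,c,T=wrist("w22")
print("Fbz",boxT((.420,-.2228,-2.2))[:3,:3].T@s["ft_force"],s["wrist_torque"])
cv2.imwrite("pics/w22c.png",cv2.resize(c["img"][0:200,180:460,::-1],None,fx=2.8,fy=2.8))
E
```

```text
t 38.25 q [-0.7263 -0.0361 -0.8441  0.342   0.3262  0.953 ] pos [ 0.3992 -0.2232  0.106 ] F [-7.2976  1.8113  9.7794] w 0.05547814953336484
box pos [-0.9345 -1.1482 39.8466] shift [-0.0051 -0.0284  0.0312] shift if turned first [-0.0051 -0.0284  0.0311] turn [-0.0025  0.0198 -0.0133] tgt [ 0.3999 -0.224   0.1066]
Fbz [-1.4857  1.5298 12.1501] [0.2453 0.8864 0.2007]
```

View pics/w22c.png

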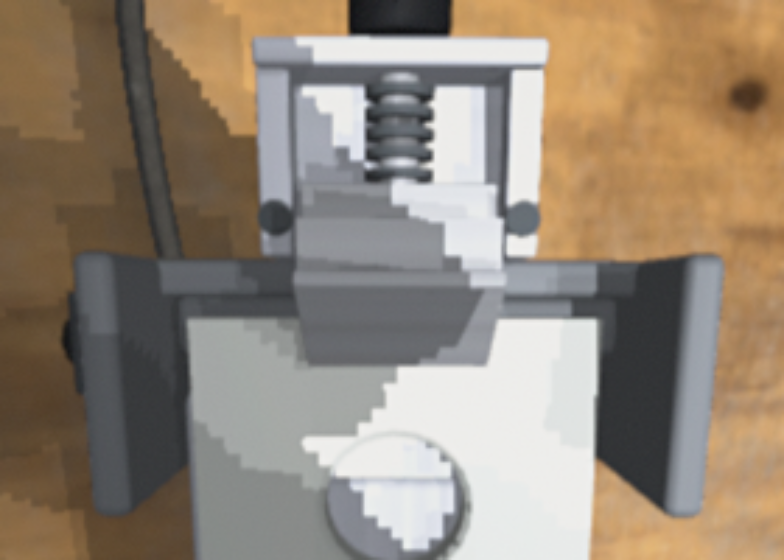

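servo_tool(
  increments="-0.02 0 0 0 0 0 0.2;0 0 0 0 0 0 -0.2;0 0 0 0 0 0 -0.4;0 0 0 0 0 0 -0.7;0 0 0 0 0 0 -0.7;0 0 0 0 0 0 -0.7",
)

```text
t: 38.9
tool_pos: [0.3993, -0.2235, 0.1064]
tool_rot: [[0.502, 0.038, 0.864], [-0.018, 0.999, -0.033], [-0.865, 0.001, 0.502]]
ft_force: [0.4, -0.5, 0.4]
gripper_width: 0.0729
```

servo_tool(
  increments="-0.4 0 0 0 0 0 -0.7;-0.9 0 0 0 0 0 -0.7;-0.9 0 0 0 0 0 -0.7;-0.9 0 0 0 0 0 -0.7;-0.6 0 0 0 0 0 -0.7;0 0 0 0 0 0 -0.7;0 0 0 0 0 0 -0.7",
)

```text
t: 39.6
tool_pos: [0.3436, -0.2218, 0.2023]
tool_rot: [[0.503, 0.038, 0.864], [-0.019, 0.999, -0.034], [-0.864, 0.001, 0.503]]
ft_force: [0.3, 0.1, -0.5]
gripper_width: 0.0725
```

```bash
python3 go.py 0 -2 40; python3 - <<'E'
from m import *
s,c,T=wrist("w23")
cv2.imwrite("pics/w23c.png",cv2.resize(c["img"][0:340,220:420,::-1],None,fx=1.75*1.9,fy=1.75))
cv2.imwrite("pics/w23d.png",cv2.resize(c["img"][230:360,240:400,::-1],None,fx=4.5,fy=4.5))
E
```

```text
t 39.6 q [-0.851  -0.2277 -0.6954  0.7229  0.3742  0.8313] pos [ 0.3436 -0.2218  0.2023] F [ 0.2687  0.1468 -0.4511] w 0.07245498139788287
box pos [ -1.0074  -1.9064 151.0958] shift [ 3.7033 -0.0051  0.0213] shift if turned first [ 3.7032 -0.0031  0.0336] turn [-0.0031  0.0238 -0.0038] tgt [ 0.3999 -0.224   0.1066]
```

View pics/w23.png

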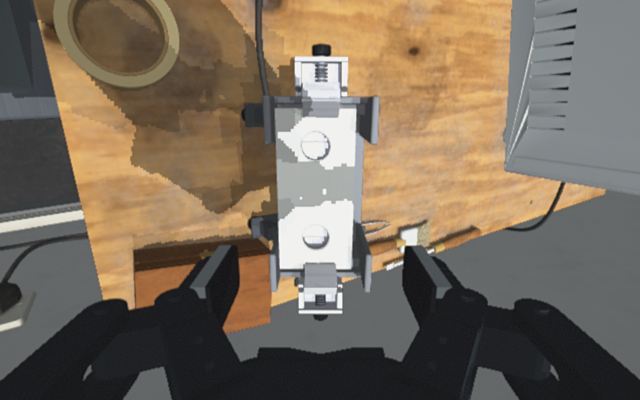

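View pics/w23d.png

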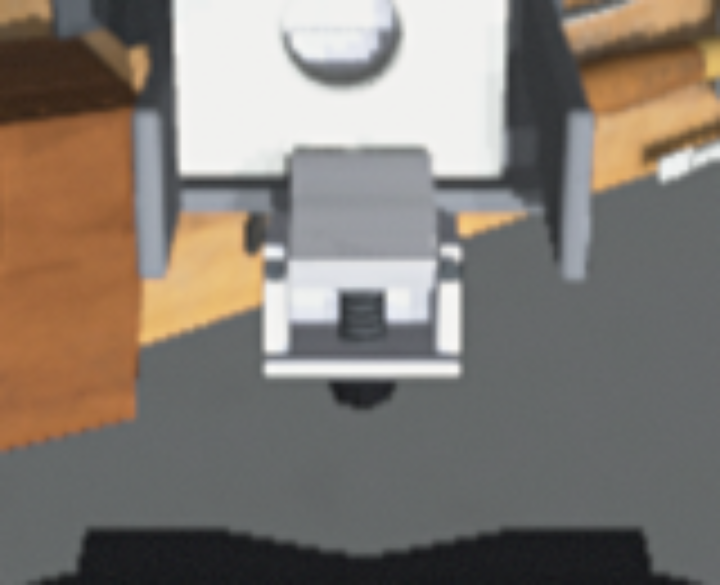

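servo_tool(
  increments="-0.9 0 0 0 0 0 -0.7;-0.9 0 0 0 0.8 0 -0.7;0 0.9 0 0 1 0 -0.7;0 0.9 0 0 1 0 -0.7;0 0.9 0 0 0.9 0 -0.7;0 0.9 0 0 0 0 -0.7;0 0.9 0 0 0 0 -0.7;0 0.9 0 0 0 0 -0.7;0 0.9 0 0 0 0 -0.7;0 0 0 0 0 0 -0.7",
)

```text
t: 40.65
tool_pos: [0.3235, -0.0298, 0.2481]
tool_rot: [[0.011, 0.034, 0.999], [0.002, 0.999, -0.034], [-1.0, 0.002, 0.011]]
ft_force: [-0.3, -0.5, -0.6]
gripper_width: 0.0724
```

```bash
python3 - <<'E'
from m import *
a=cv2.imread("pics/w23.png")
l=cv2.resize(a[30:130,250:390],None,fx=4,fy=4)
q=ctrl.read_camera("top")["img"][:,:,::-1];w=ctrl.read_camera("scene")["img"][:,:,::-1]
cv2.imwrite("pics/l24.png",l)
cv2.imwrite("pics/s24.png",cv2.resize(w[240:350,310:450],None,fx=5,fy=5))
t0=cv2.imread("pics/top0.png")
cv2.imwrite("pics/t24.png",np.vstack([cv2.resize(q[130:300,210:470],None,fx=2,fy=2)[:,:],cv2.resize(t0[130:300,210:470],None,fx=2,fy=2)])[:600])
cv2.imwrite("pics/t24.png",np.hstack([q[130:330,200:470],t0[130:330,200:470]]))
s=ctrl.state();print(s["t"],s["tool_pos"],s["ft_force"])
E
```

```text
40.75 [ 0.3236 -0.0317  0.2484] [ 0.2716  0.3955 -0.3984]
```

View pics/l24.png

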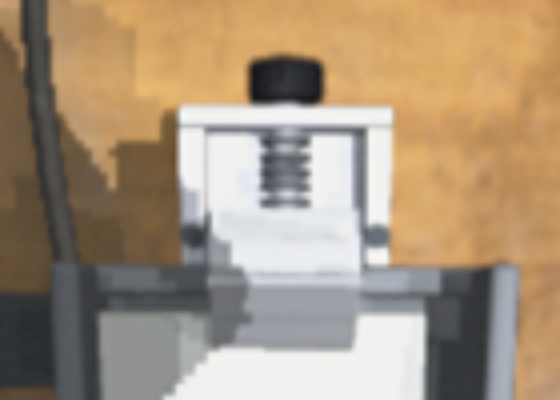

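View pics/s24.png

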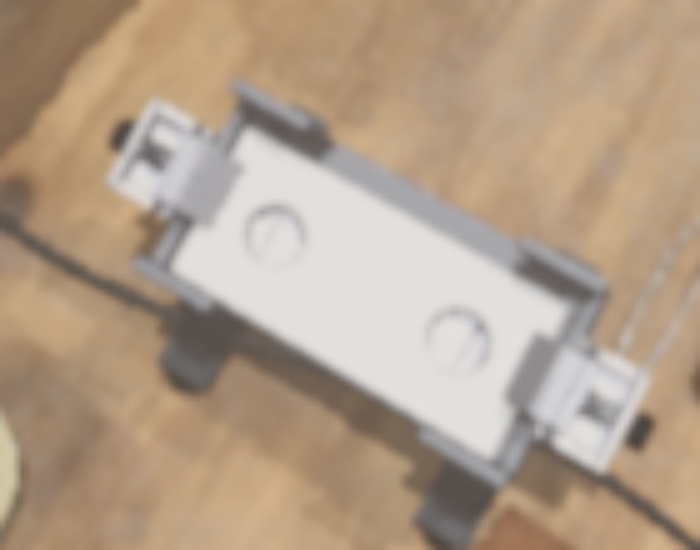

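View pics/t24.png

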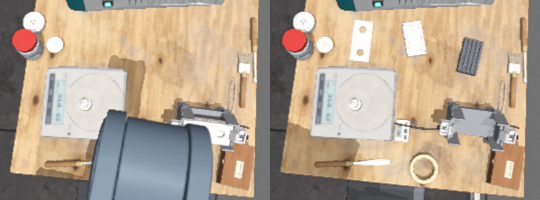

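```bash
python3 - <<'E'
from m import *
s,c,T=wrist("w25");w=ctrl.read_camera("scene")["img"][:,:,::-1]
cv2.imwrite("pics/v25.png",np.hstack([cv2.resize(w,(480,300)),cv2.resize(c["img"][:,:,::-1],(320,300))]))
E
```

```text
(no output)
```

View pics/v25.png

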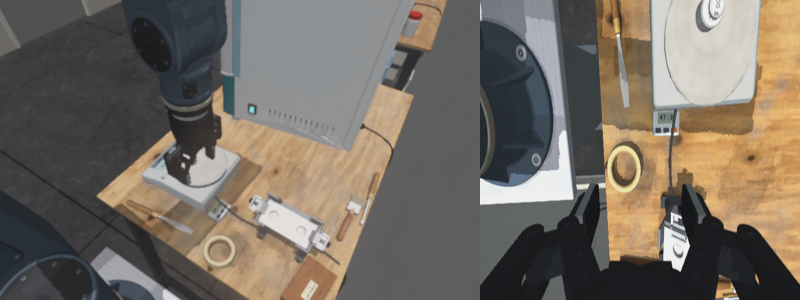

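The timer stands where it was (right half, about (666,122)), beside the balance. The box is closed, and the arm touches nothing.

```bash
python3 -c "
from workcell import ctrl
print(ctrl.finish_job())"
```

```text
the job is handed in; nothing more can be done
None
```

The box is packed and handed in at about 41 s of the 72 s allowed. The jaw plate went in first, lowered in roughly 1 mm steps until it touched the floor. The cover went flat on top of it, then the retaining board.

- **Pressing the board:** I pressed it down while still gripping it across its middle, rather than with shut fingers on top. The right catch snapped first, then the left.
- **Catches:** The last wrist and scene pictures show both noses over the board's ends, with the knobs back in as at the start. The board lies flat.
- **Bystanders:** The timer, crucible and jar look where they were in the last pictures, by eye only.
- **Forces:** The highest contact reading was about 38 N at the wrist, when the plate met the floor and I commanded one step too far. I eased off before opening the fingers.
- **Disagreements:** The cameras differed on the box's position by up to 3 mm and on its yaw by about 2°. I settled on values between them, and nothing caught on the way in. The plate slid a few millimetres to the lower wall when released, within its clearance.

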